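# Set out the dresser top

## Task

Tidy the dresser top: stand the ivory candle upright in the middle of the round brass dish, set the small green trinket box in the middle of the lid of the dark jewellery box with its long sides parallel to the jewellery box's long sides, and stand the white owl upright on the middle of the green trinket box. Stand the blue perfume bottle upright on the tray, exactly midway between the middles of the brass dish and the jewellery box. Set the owl and the perfume bottle down gently without dropping them, leave the red candle where it stands, and let go of everything.

Things in the scene. Friction and masses are not known exactly. Their poses are not given: they have to be found in the camera images.
- tray: flat pale wooden tray without a raised rim, fixed to the dresser, 130 (its x) x 372 (its y, brass end strips) x 8 mm high. Origin: centre of its underside, on the dresser top (z = 0). The brass dish and the jewellery box stand on it, fixed, 110 mm either side of its centre along its y axis; which is on which side varies. The point midway between them is the tray's centre.
- dish: round flat brass candle dish without a lip, fixed on the tray, 86 mm across, 8 mm high. Origin: centre of its underside (on the tray's top); its flat top is 8 mm above the origin.
- jewel_box: dark wooden closed jewellery box with a brass band and a clasp, fixed on the tray, 110 (its x, the long side) x 80 (its y) x 42 mm high. Origin: centre of its underside (on the tray's top); its flat lid is 42 mm above the origin and does not need opening.
- ivory_candle: ivory (cream) pillar candle, loose, standing, 48 mm across and 60 mm high, with a thin black wick of 9 mm more that is only for looks. Origin: centre of its underside. About 0.11 kg.
- trinket_box: small green closed trinket box with a thin brass band, loose, 66 (its x, the long side) x 44 (its y) x 28 mm high. Origin: centre of its underside; its flat top is 28 mm above the origin. About 0.09 kg.
- owl: white ceramic owl figurine with yellow eyes, loose, standing; round body 36 mm across, straight-sided from 6 to 34 mm above its base, 56 mm high to the tips of its ears. Flat foot 34 mm across. Origin: centre of its underside; it faces its -x. About 0.07 kg.
- perfume: blue perfume bottle, loose, standing: a block 46 (its x) x 28 (its y) x 52 mm high with a brass-coloured label, above it a round brass cap 20 mm across up to 76 mm height. Origin: centre of its underside. About 0.14 kg.
- red_candle: dark red pillar candle, loose, standing, same size as the ivory one (48 mm across, 60 mm high). To be left where it stands. Origin: centre of its underside.

How it is judged:
By the outcome, as a careful person would: the job done as asked, in the order asked, and still so for the second after the job is handed in, with the robot touching nothing.
It also fails if it takes over 120 s, if anything falls off the work surface, if the arm or the gripper's body presses on something with over 40 N, if the wrist force passes 120 N, or if a joint passes its speed limit or range.

## Robot

A 7-joint arm with a two-finger parallel gripper is mounted at the origin on the work surface. World frame = base frame: x ahead of the robot, y to its left, z up, the work surface at z = 0. Lengths are in m, angles in rad, forces in N, time in s.
With the tool pointing down it reaches from about 0.425 to 0.825 m from the base axis. Payload 3.6 kg.
Tool frame: the origin (TCP) lies midway between the tips of the shut fingers; the grasp point (between the pads) lies 19 mm behind it; z points along the fingers, y is the line along which they close (so a half turn about z gives the same grasp; the last joint's range is limited). The gripper opens to 85 mm and grips with 20 to 120 N. Pads are 22 mm wide; open, the fingers measure 114 mm over their backs; the gripper's body (76 mm by 85 mm) begins 54 mm behind the grasp point. The pads swing forward as they close: fully open they stand 13 mm farther back than shut.
Start: joints at [1.125, 0.615, -0.013, 1.423, 0.008, 1.103, -0.04], TCP at [0.265, -0.594, 0.198] pointing down, gripper open.
Joint ranges: [-3.12, 3.12], [-0.3, 2.06], [-1.34, 1.32], [0.26, 2.42], [-1.36, 4.5], [0.01, 1.98], [-2.84, 2.84]. Speed limits (rad/s): [2.79, 2.79, 3.14, 3.14, 3.14, 3.14, 3.14].

## Interface

Orientations are given as a unit quaternion [x, y, z, w].
In Python, from bench import bot, optics gives the robot as it stands.
- The arm moves only by the shell command python3 -m creep 'ROWS' [FORCE]. ROWS is JSON, a list of rows, each a list of 3 entries, a list of its own where there are three numbers: the shift along the tool's x, y, z each as a share of 0.2 m, from -1 to 1, then the turn about the tool's z as a share of 45 degrees, from -1 to 1, then the opening, from -1 (shut) to 1 (fully open). In form: [[[x, y, z], roll, fingers], ...]. A call has 1 to 12 rows; each row shifts and turns the commanded pose from where the row before left it, along the tool's axes as they then stand; what a row does not reach is not made up. A row lasts 1/8 s, in which the tool goes at most 62.5 mm and 10.7 degrees, less where a joint would pass 70% of its speed; a pose out of reach is approached as far as the arm can. A call with a number of a shift or a turn outside -1 to 1 is refused whole. A call with a gripper value outside its range is refused whole. The fingers move at their own pace and stop on an object; FORCE is the grip in N (left out, the last holds). Time passes only in rows, so rows that do not move let the fingers close. It gives the time, the measured TCP pose, the force, the opening and the grip force at its end, in the units of the state.
- bot.get_state(): the state, without advancing time (a new reading comes with each control period).
- optics.camera(name): name is "scene" or "side" or "wrist"; returns the picture (400x640x3 uint8, blue, green, red); there is no depth.
- optics.camera_info(name): a dict with "fovy" (degrees; the focal length in pixels is half the picture's height over the tangent of half this angle, whatever the lens; pixels are square), "cx", "cy" (the principal point, pixels), "camera_from_world" (4x4, takes a point from world to camera coordinates). Camera axes: x right, y down, z forward; pixel columns grow to the right and rows downward; lengths in m; the calibration is good to about 2 mm. The wrist camera is an equidistant fisheye: a pixel r from the principal point sees the ray r / f radians off the axis. A picture is of the moment at which its call begins: read the wrist's pose just before it. camera_info takes no time and is no camera call; for the wrist camera it gives the pose at the moment of the call.
- bot.close_job(): hands the job in; it is judged then, once.
The state is a dict: "time_s": time; "q": joint angles; "qvel": joint speeds; "effort": joint torques, N m; "tcp_pos": TCP position; "orientation": TCP orientation; "wrist_force": force on the tool from outside, world axes, zero at the start; "ft_torque": the same for the moment, N m; "opening": finger opening in m; "grip_force": force on a finger pad.
Only numpy, scipy, OpenCV 4.12 (cv2) and the standard library are available. Lean on these libraries where they do the work, as an engineer would, in place of code of your own. Each camera call takes 0.05 s, during which the arm holds its last target. There are 200 camera calls.

## Working session

There is one attempt and no reset: what is moved stays moved. The work goes in short steps, Python scripts to look and compute and a shell command to move; the robot and the scene stay as the last step left them, time stands still between calls to the robot, and variables do not carry over. Pictures are saved under pics/ and viewed, at most 14 in all, crops included, and the job is handed in when it is done.

```bash
ls; mkdir -p pics
python3 - <<'E'
from bench import bot,optics
import cv2
for n in("scene","side","wrist"):
    i=optics.camera_info(n);print(n,i)
    cv2.imwrite(f"pics/{n}0.png",optics.camera(n))
s=bot.get_state();print(s)
E
```

```text
pics
scene {'fovy': 54.2708967153221, 'cx': 322.25107228833224, 'cy': 197.2165201691381, 'camera_from_world': array([[ 0.66382945,  0.74787407,  0.00385142, -0.35682133],
       [ 0.54397672, -0.47929879, -0.68873942, -0.24992584],
       [-0.51324438,  0.45930059, -0.72499874,  1.18302774],
       [ 0.        ,  0.        ,  0.        ,  1.        ]])}
side {'fovy': 44.644961027953855, 'cx': 314.7822715938435, 'cy': 203.74957864512288, 'camera_from_world': array([[-0.71037288, -0.70382135,  0.00242484,  0.39347627],
       [-0.50110354,  0.5033428 , -0.70394693,  0.31138607],
       [ 0.49423235, -0.5012799 , -0.71024844,  0.91474475],
       [ 0.        ,  0.        ,  0.        ,  1.        ]])}
wrist {'fovy': 65.70646984690485, 'cx': 320.86274413978, 'cy': 201.7957725763993, 'camera_from_world': array([[ 0.40777468, -0.91307556, -0.00358212, -0.64882858],
       [-0.8809863 , -0.39446876,  0.26126143, -0.03365932],
       [-0.23996446, -0.10338   , -0.96526143,  0.37747326],
       [ 0.        ,  0.        ,  0.        ,  1.        ]])}
{'time_s': 0.15, 'q': array([ 1.1244907 ,  0.61575727, -0.01258489,  1.42453501,  0.00807944,
        1.10341828, -0.04044824]), 'qvel': array([ 0.00060885, -0.00366159,  0.00059117, -0.00487483,  0.00088205,
        0.00048865,  0.00220376]), 'effort': array([ 7.51166954e-04, -4.69663095e+01,  2.59636519e-01, -1.71251947e+01,
        1.00019862e-02,  7.16515468e-03,  6.89110848e-06]), 'tcp_pos': array([ 0.26466112, -0.59295356,  0.19696396]), 'orientation': array([ 9.78052664e-01,  2.08355268e-01, -2.25429107e-04, -1.00919637e-03]), 'wrist_force': array([-0.33754036,  0.33592038,  0.49459864]), 'ft_torque': array([ 0.060973  , -0.00230766,  0.04752223]), 'grip_force': 0.0, 'opening': 0.08508480788525632}
```

View pics/scene0.png

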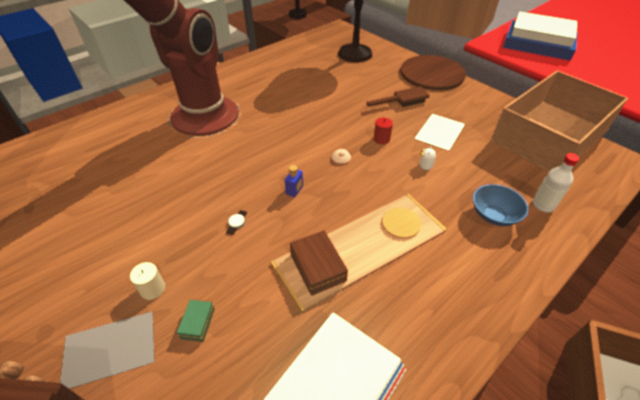

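View pics/side0.png

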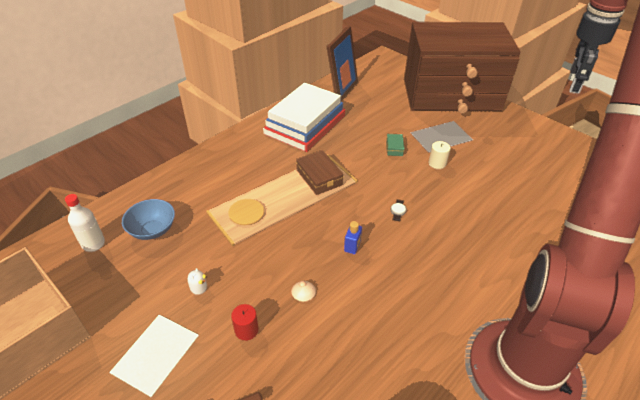

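Both views show everything: in scene, dish is at (402,222), jewel box (319,262), ivory candle (148,281), trinket (196,319), owl (428,158), perfume (294,181), red candle (383,130). In side they are at (246,211), (320,172), (440,154), (396,145), (198,281), (352,238), (245,322). Next I'll make enlarged crops with ticks.

```bash
cat > h.py <<'E'
import numpy as np,cv2
from bench import bot,optics
def mosaic(img,cs,w,h,k,out,cols):
    T=[]
    for (u,v) in cs:
        x0,y0=int(u-w//2),int(v-h//2)
        x0=max(0,min(640-w,x0));y0=max(0,min(400-h,y0))
        c=cv2.resize(img[y0:y0+h,x0:x0+w],None,fx=k,fy=k,interpolation=cv2.INTER_CUBIC)
        for x in range(-(-x0//10)*10,x0+w,10):
            X=int((x-x0+.5)*k);cv2.line(c,(X,0),(X,5),(255,255,255),1);cv2.putText(c,str(x),(X-9,14),0,.33,(255,255,255),1)
        for y in range(-(-y0//10)*10,y0+h,10):
            Y=int((y-y0+.5)*k);cv2.line(c,(0,Y),(5,Y),(255,255,255),1);cv2.putText(c,str(y),(6,Y+4),0,.33,(255,255,255),1)
        c[-1:]=0;c[:,-1:]=0;T.append(c)
    while len(T)%cols:T.append(T[0]*0)
    cv2.imwrite(out,np.vstack([np.hstack(T[i:i+cols]) for i in range(0,len(T),cols)]))
def ray(i,u,v,fish=False):
    f=200/np.tan(np.radians(i["fovy"])/2);a=np.array([u-i["cx"],v-i["cy"]])
    if fish:
        r=np.hypot(*a);t=r/f;d=np.r_[a/r*np.sin(t),np.cos(t)]
    else: d=np.r_[a/f,1]
    M=i["camera_from_world"];R=M[:3,:3];return -R.T@M[:3,3],R.T@d/np.linalg.norm(d)
def project(i,p,fish=False):
    f=200/np.tan(np.radians(i["fovy"])/2);M=i["camera_from_world"];c=(np.atleast_2d(p)@M[:3,:3].T+M[:3,3])
    if fish:
        r=np.hypot(c[:,0],c[:,1]);t=np.arctan2(r,c[:,2]);q=c[:,:2]/r[:,None]*t[:,None]
    else:q=c[:,:2]/c[:,2:]
    return q*f+[i["cx"],i["cy"]]
def tri(rs):
    A=sum(np.eye(3)-np.outer(d,d) for o,d in rs);b=sum((np.eye(3)-np.outer(d,d))@o for o,d in rs)
    p=np.linalg.solve(A,b);return p,max(np.linalg.norm(np.cross(p-o,d)) for o,d in rs)
def onz(r,z):
    o,d=r;return o+d*(z-o[2])/d[2]
E
python3 - <<'E'
from h import *
S=dict(dish=(402,222),box=(319,262),ivory=(148,281),trk=(196,319),owl=(428,158),perf=(294,181),red=(383,130))
D=dict(dish=(246,211),box=(320,172),ivory=(440,154),trk=(396,145),owl=(198,281),perf=(352,238),red=(245,322))
a,b=optics.camera_info("scene"),optics.camera_info("side")
for k in S: p,e=tri([ray(a,*S[k]),ray(b,*D[k])]);print(k,p.round(3),round(e,4))
I=cv2.imread("pics/scene0.png");J=cv2.imread("pics/side0.png")
mosaic(I,[S[k] for k in("ivory","trk","owl","perf")],56,42,7,"pics/s1.png",2)
mosaic(J,[D[k] for k in("ivory","trk","owl","perf")],56,42,7,"pics/d1.png",2)
T=cv2.resize
mosaic(I,[(358,250)],190,120,4,"pics/s2.png",1)
mosaic(J,[(282,198)],160,100,5,"pics/d2.png",1)
E
```

```text
dish [0.679 0.112 0.014] 0.0008
box [ 0.642 -0.105  0.028] 0.0023
ivory [ 0.46  -0.381  0.032] 0.0018
trk [ 0.58  -0.349  0.014] 0.001
owl [0.586 0.321 0.024] 0.0022
perf [0.43  0.005 0.03 ] 0.0005
red [0.434 0.315 0.031] 0.001
```

View pics/s1.png

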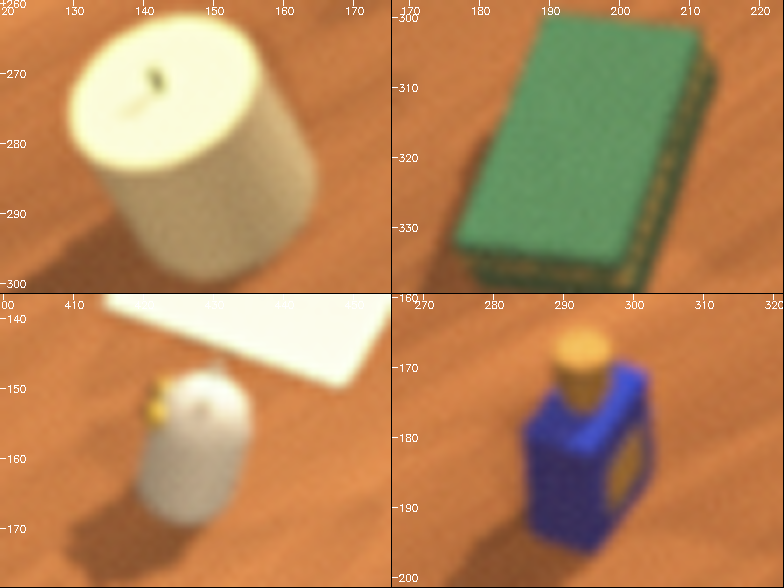

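View pics/d1.png

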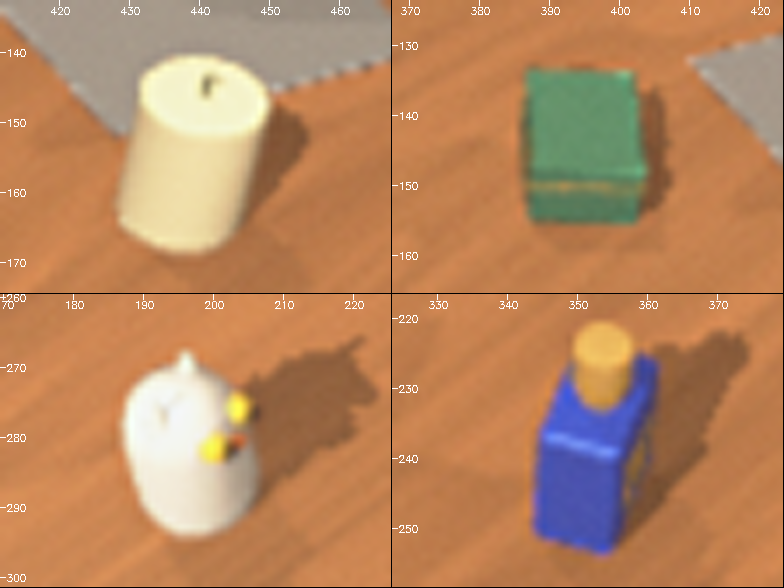

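View pics/s2.png

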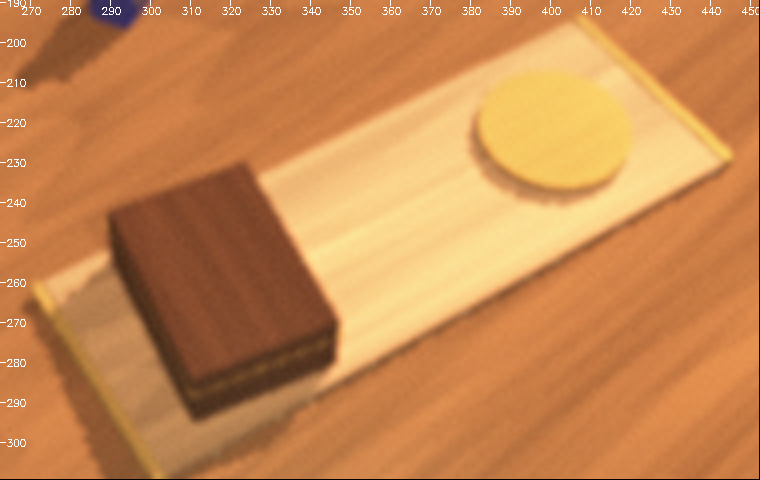

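View pics/d2.png

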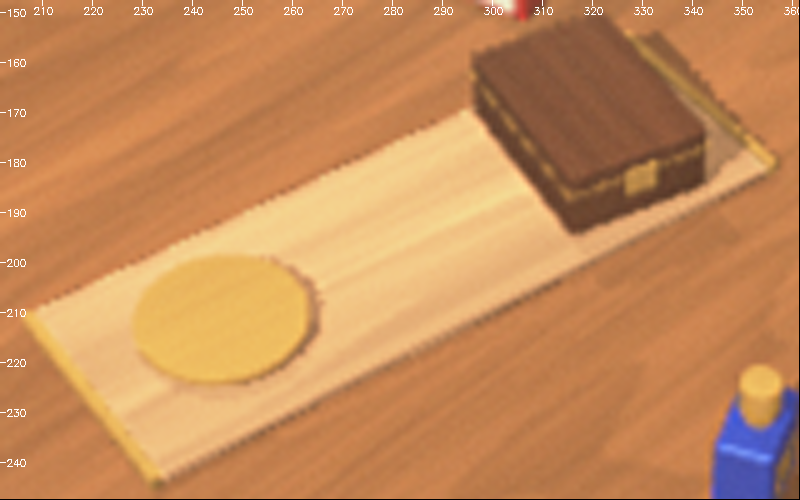

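```bash
cat > m.py <<'E'
from h import *
from scipy.optimize import least_squares
a,b=optics.camera_info("scene"),optics.camera_info("side")
def pr(n,s,d):
    p,e=tri([ray(a,*s),ray(b,*d)]);print(n,(p*1000).round(1),round(e*1000,1));return p
def rect(n,S,D,lx,ly,fixz=None):
    P=np.array([pr(n,s,d) for s,d in zip(S,D)]);c=P.mean(0)
    f=lambda q:np.concatenate([(project(i,[[q[0]+np.cos(q[3])*x-np.sin(q[3])*y,q[1]+np.sin(q[3])*x+np.cos(q[3])*y,q[2]] for x,y in L])-U).ravel() for i,U in((a,S),(b,D))])
    best=None
    for t0 in np.arange(0,3.1,.4):
        L=[(sx*lx/2,sy*ly/2) for sx,sy in((1,1),(1,-1),(-1,-1),(-1,1))]
        for fl in(0,1):
            if fl:L=L[::-1]
            for k in range(1):
                r=least_squares(f,np.r_[c,t0])
                if best is None or r.cost<best.cost:best=r
    print(n,"centre",(best.x[:3]*1000).round(1),"yaw",np.degrees(best.x[3]).round(1)%180,"rms px",np.sqrt(2*best.cost/16).round(2),"edges",(np.linalg.norm(np.roll(P,-1,0)-P,axis=1)*1000).round(1));return best.x
E
python3 - <<'E'
from m import *
pr("ivory top",(143,272.6),(440.6,146.2))
pr("dish top",(400.5,221.8),(245.7,211.3))
pr("cap top",(292.7,167.1),(353.7,223.4))
# correspondences: order trinket corners by world
S=[(189,299.3),(211.9,302.4),(199.7,335),(176.7,331.7)]
D=[(403.7,148.9),(387,147.3),(387,133.1),(402.1,133.7)]
rect("trk",S,D,.066,.044)
S=[(289,243.3),(324,230.3),(346.5,270),(310.8,285.3)]
D=[(342.4,174.6),(315.8,185),(296,160),(322,150.6)]
rect("jb",S,D,.110,.080)
pr("trayA",(270.8,261.5),(356.4,179.6));pr("trayB",(408.3,193.3),(232.8,244.6));pr("trayC",(445,228.3),(206.8,210.6));pr("trayD",(300.8,309.5),(327.4,154.6))
S=[(284.4,179),(293.3,182.1),(302,171.4)]
for s,z in((S[0],.052),(S[1],.052),(S[2],.052),((284.9,193.3),0),((294.3,196.7),0),((303,184),0)):print("perfS",(onz(ray(a,*s),z)*1000).round(1))
for s,z in(((344.9,236.6),.052),((355.1,240.3),.052),((361.4,226.3),.052),((343.6,251),0),((353.7,253.6),0)):print("perfD",(onz(ray(b,*s),z)*1000).round(1))
E
```

```text
ivory top [ 460.4 -379.2   60.1] 0.3
dish top [677.5 112.2  14. ] 1.1
cap top [430.4   3.   76.7] 0.2
trk [ 545.1 -338.5   26.2] 0.8
trk [ 580.4 -309.8   28.2] 1.1
trk [ 620.7 -358.6   28.8] 0.3
trk [ 588.6 -385.9   29. ] 0.0
trk centre [ 583.4 -348.3   28. ] yaw 130.8 rms px 0.55 edges [45.5 63.2 42.2 64.4]
jb [ 578.8 -125.9   45.3] 1.2
jb [600.  -50.3  45.1] 0.3
jb [702.5 -82.2  45.6] 1.5
jb [ 681.8 -156.6   46.1] 0.2
jb centre [ 640.5 -103.8   45.4] yaw 163.4 rms px 0.67 edges [ 78.4 107.4  77.2 107.6]
trayA [ 566.9 -168.2    8.3] 0.4
trayB [625.4 198.7   6.3] 2.2
trayC [752.4 175.5   8.5] 0.1
trayD [ 691.4 -189.5    7.7] 0.9
perfS [427.7 -21.6  52. ]
perfS [449.6 -12.4  52. ]
perfS [434.7  26.2  52. ]
perfS [423.3 -21.    0. ]
perfS [447.5 -10.9   0. ]
perfS [427.6  33.    0. ]
perfD [432.1  28.5  52. ]
perfD [409.   20.7  52. ]
perfD [426.3 -20.4  52. ]
perfD [433.5  27.8   0. ]
perfD [412.   17.2   0. ]
```

Tray, dish, jewel box, trinket, candle and perfume all measured consistently (1-2 mm). I still need the owl: I'll fit its silhouette in both views, then write a planning helper.

```bash
cat > plan.py <<'E'
import sys,numpy as np
from bench import bot
from scipy.spatial.transform import Rotation as R
s=bot.get_state();r=R.from_quat(s["orientation"]);X=r.as_matrix()
yaw=np.degrees(np.arctan2(X[1,0],X[0,0]))
print("t",s["time_s"],"tcp",(s["tcp_pos"]*1000).round(1),"yaw",yaw.round(2),"zaxis",X[:,2].round(3),"F",s["wrist_force"].round(1),"open",round(s["opening"]*1000,1),"grip",round(s["grip_force"],1))
if len(sys.argv)>1:
    x,y,z,w=map(float,sys.argv[1:5])
    roll=((yaw-w+90)%180-90);print("roll share",round(roll/45,3))
    f=yaw-roll;c,n=np.cos(np.radians(f)),np.sin(np.radians(f))
    d=np.array([x,y,z])/1000-s["tcp_pos"]
    print("after roll: shift shares",(np.array([d[0]*c+d[1]*n,d[0]*n-d[1]*c,-d[2]])/.2).round(3),"yaw",round(f,1))
E
python3 - <<'E'
from m import *
import itertools
# owl silhouette fit in both views: cylinder r18 z0..34, dome to ~50
def sil(i,x,y):
    t=np.linspace(0,2*np.pi,40);P=[]
    for r,z in((.017,0),(.018,.006),(.018,.02),(.018,.034),(.0155,.043),(.010,.049)):P+= [(x+r*np.cos(k),y+r*np.sin(k),z) for k in t]
    m=np.zeros((1600,2560),np.uint8);cv2.fillConvexPoly(m,cv2.convexHull((project(i,P)*4+2).astype(np.int32)),1)
    return cv2.resize(m*255,(640,400),interpolation=cv2.INTER_AREA)/255.
for n,i,(u,v) in(("scene",a,(428,158)),("side",b,(198,281))):
    I=cv2.imread(f"pics/{n}0.png").astype(float);h=cv2.cvtColor(I.astype(np.uint8),cv2.COLOR_BGR2HSV)
    M=((h[...,1]<95)&(h[...,2]>90)).astype(np.uint8);k,l,st,ce=cv2.connectedComponentsWithStats(M)
    M=(l==l[int(v),int(u)]).astype(float);print(n,"area",M.sum(),st[l[int(v),int(u)]])
    best=min(((np.abs(sil(i,x/1000,y/1000)-M).sum(),x,y) for x in range(570,606,2) for y in range(304,340,2)));print(best)
E
python3 plan.py 460 -379 150 24
```

```text
scene area 242.0 [420 148  16  22 242]
(np.float64(38.26666666666667), 586, 324)
side area 348.0 [187 268  20  27 348]
(np.float64(54.219607843137254), 586, 322)
t 0.15 tcp [ 264.7 -593.   197. ] yaw 24.05 zaxis [-0.001  0.002 -1.   ] F [-0.3  0.3  0.5] open 85.1 grip 0.0
roll share 0.001
after roll: shift shares [ 1.327 -0.58   0.235] yaw 24.0
```

```bash
python3 -m creep '[[[0.166,-0.0725,0.03],0,1],[[0.166,-0.0725,0.03],0,1],[[0.166,-0.0725,0.03],0,1],[[0.166,-0.0725,0.03],0,1],[[0.166,-0.0725,0.03],0,1],[[0.166,-0.0725,0.03],0,1],[[0.166,-0.0725,0.03],0,1],[[0.166,-0.0725,0.03],0,1],[[0,0,0],0,1],[[0,0,0],0,1]]' 40; python3 plan.py 460 -379 10 24
python3 - <<'E'
from h import *
i=optics.camera_info("wrist");cv2.imwrite("pics/w1.png",optics.camera("wrist"))
print(project(i,[[.46,-.379,.06],[.46,-.379,0],[.583,-.348,.028]],True).round(1))
E
```

```text
time_s: 1.4
tcp_pos: [0.4593, -0.3802, 0.1498]
orientation: [0.978, 0.208, -0.001, 0.0]
wrist_force: [-0.7, -0.3, 0.9]
opening: 0.0853
grip_force: 0.0
t 1.4 tcp [ 459.3 -380.2  149.8] yaw 24.01 zaxis [-0.001 -0.001 -1.   ] F [-0.7 -0.3  0.9] open 85.3 grip 0.0
roll share 0.0
after roll: shift shares [ 0.005 -0.004  0.699] yaw 24.0
[[319.8 194.9]
 [320.  181.3]
 [343.   58.2]]
```

View pics/w1.png

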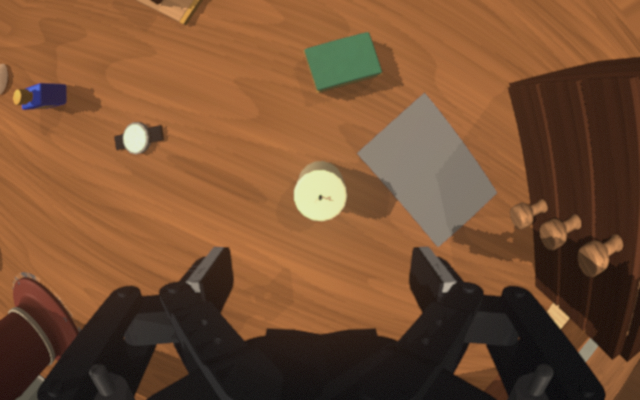

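The wrist picture shows the candle top at (320,195) and the trinket top at about (342,58). Both match the projections (319.8,194.9) and (343,58). I'll descend and grip.

```bash
python3 -m creep '[[[0.005,-0.004,0.15],0,1],[[0,0,0.15],0,1],[[0,0,0.15],0,1],[[0,0,0.15],0,1],[[0,0,0.1],0,1],[[0,0,0],0,-1],[[0,0,0],0,-1],[[0,0,0],0,-1],[[0,0,0],0,-1],[[0,0,0],0,-1],[[0,0,0],0,-1],[[0,0,0],0,-1]]' 40; python3 -m creep '[[[0,0,-0.05],0,-1],[[0,0,-0.1],0,-1],[[0,0,-0.15],0,-1],[[0,0,-0.15],0,-1],[[0,0,0],0,-1],[[0,0,0],0,-1]]';python3 plan.py 677 112.5 135 24
```

```text
time_s: 2.95
tcp_pos: [0.4615, -0.3793, 0.0113]
orientation: [0.978, 0.208, 0.001, 0.001]
wrist_force: [-0.3, -0.6, 6.3]
opening: 0.0463
grip_force: 41.7
time_s: 3.7
tcp_pos: [0.46, -0.3774, 0.099]
orientation: [0.978, 0.208, -0.001, -0.001]
wrist_force: [-0.6, -0.2, -0.9]
opening: 0.0462
grip_force: 41.2
t 3.7 tcp [ 460.  -377.4   99. ] yaw 24.07 zaxis [-0.002  0.002 -1.   ] F [-0.6 -0.2 -0.9] open 46.2 grip 41.2
roll share 0.001
after roll: shift shares [ 1.988 -1.796 -0.18 ] yaw 24.0
```

```bash
python3 -m creep '[[[0.1657,-0.1497,-0.04],0,-1],[[0.1657,-0.1497,-0.04],0,-1],[[0.1657,-0.1497,-0.04],0,-1],[[0.1657,-0.1497,-0.03],0,-1],[[0.1657,-0.1497,-0.03],0,-1],[[0.1657,-0.1497,0],0,-1],[[0.1657,-0.1497,0],0,-1],[[0.1657,-0.1497,0],0,-1],[[0.1657,-0.1497,0],0,-1],[[0.1657,-0.1497,0],0,-1],[[0.1657,-0.1497,0],0,-1],[[0.1657,-0.1497,0],0,-1]]';python3 -m creep '[[[0,0,0],0,-1],[[0,0,0],0,-1],[[0,0,0],0,-1]]';python3 plan.py 677 112.5 27 24
python3 - <<'E'
from h import *
I=optics.camera("wrist")
i=optics.camera_info("wrist")
p=project(i,[[.677,.1125,.016]],True)[0];print(p.round(1))
q=project(i,[[.5955+.0815,.1125,.110]],True)[0]
A=cv2.resize(I[:,120:520],None,fx=1.4,fy=1.4)
cv2.imwrite("pics/w2.png",A)
E
```

```text
time_s: 5.2
tcp_pos: [0.6766, 0.1132, 0.1336]
orientation: [0.978, 0.208, -0.002, -0.0]
wrist_force: [0.2, 0.5, -1.6]
opening: 0.0465
grip_force: 41.3
time_s: 5.58
tcp_pos: [0.6769, 0.1096, 0.1352]
orientation: [0.978, 0.207, -0.001, 0.001]
wrist_force: [-0.0, -0.2, -1.0]
opening: 0.0464
grip_force: 41.3
t 5.575 tcp [676.9 109.6 135.2] yaw 23.9 zaxis [-0.002 -0.002 -1.   ] F [-0.  -0.2 -1. ] open 46.4 grip 41.3
roll share -0.002
after roll: shift shares [ 0.006 -0.013  0.541] yaw 24.0
[318.  187.5]
```

View pics/w2.png

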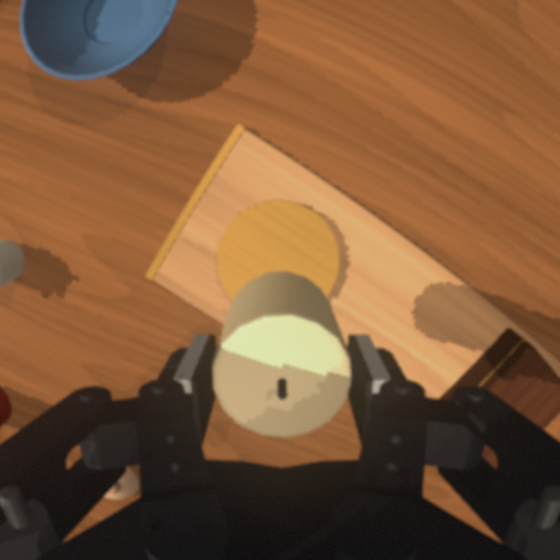

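Dish is centred at (319.6,186), within ~1.5 mm of the expected (318,187.5), and the candle is held straight. Lowering.

```bash
python3 -m creep '[[[0.003,-0.004,0.12],0,-1],[[0,0,0.12],0,-1],[[0,0,0.12],0,-1],[[0,0,0.1],0,-1],[[0,0,0.05],0,-1],[[0,0,0.01],0,-1],[[0,0,0],0,-1],[[0,0,0],0,-1]]';python3 -m creep '[[[0,0,0.01],0,-1],[[0,0,0.005],0,-1],[[0,0,0],0,-1]]'
```

```text
time_s: 6.62
tcp_pos: [0.6785, 0.1131, 0.033]
orientation: [0.978, 0.208, 0.001, 0.0]
wrist_force: [-0.6, -0.7, -1.2]
opening: 0.0458
grip_force: 41.3
time_s: 7.0
tcp_pos: [0.6776, 0.113, 0.0289]
orientation: [0.978, 0.208, -0.0, -0.0]
wrist_force: [-0.2, -0.2, -1.7]
opening: 0.0465
grip_force: 41.3
```

```bash
python3 -m creep '[[[0,0,0.005],0,-1],[[0,0,0.005],0,-1],[[0,0,0],0,-1]]';python3 -m creep '[[[0,0,0.005],0,-1],[[0,0,0],0,-1]]'
```

```text
time_s: 7.38
tcp_pos: [0.6779, 0.1131, 0.0274]
orientation: [0.978, 0.208, 0.0, -0.0]
wrist_force: [-0.7, -0.6, 2.0]
opening: 0.046
grip_force: 41.7
time_s: 7.62
tcp_pos: [0.6781, 0.1131, 0.0274]
orientation: [0.978, 0.208, 0.001, -0.0]
wrist_force: [-2.2, 0.5, 6.0]
opening: 0.046
grip_force: 42.1
```

Contact. Release and rise.

```bash
python3 -m creep '[[[0,0,0],0,0],[[0,0,0],0,0.2],[[0,0,0],0,0.6],[[0,0,0],0,1],[[0,0,0],0,1],[[0,0,0],0,1],[[0,0,0],0,1],[[0,0,-0.1],0,1],[[0,0,-0.15],0,1],[[0,0,-0.2],0,1],[[0,0,-0.2],0,1],[[0,0,0],0,1]]'; python3 -m creep '[[[0,0,0],0,1]]' >/dev/null; python3 plan.py 583.4 -348.3 130 130.8; python3 plan.py 583.4 -348.3 130 40.8
python3 - <<'E'
from h import *
I=optics.camera("wrist");i=optics.camera_info("wrist")
print(project(i,[[.677,.1125,.016],[.677,.1125,.076]],True).round(1))
mosaic(I,[(320,200)],200,150,4,"pics/w3.png",1)
E
```

```text
time_s: 9.12
tcp_pos: [0.681, 0.1135, 0.1624]
orientation: [0.978, 0.208, 0.006, 0.0]
wrist_force: [0.8, -0.2, -0.6]
opening: 0.0853
grip_force: 0.0
t 9.25 tcp [677.4 112.9 156.6] yaw 24.06 zaxis [ 0.  0. -1.] F [-0.4 -0.2 -0.3] open 85.6 grip 0.0
roll share 1.628
after roll: shift shares [1.439 1.863 0.133] yaw -49.2
t 9.25 tcp [677.4 112.9 156.6] yaw 24.06 zaxis [ 0.  0. -1.] F [-0.4 -0.2 -0.3] open 85.6 grip 0.0
roll share -0.372
after roll: shift shares [-1.863  1.439  0.133] yaw 40.8
[[321.1 184.3]
 [321.1 199. ]]
```

View pics/w3.png

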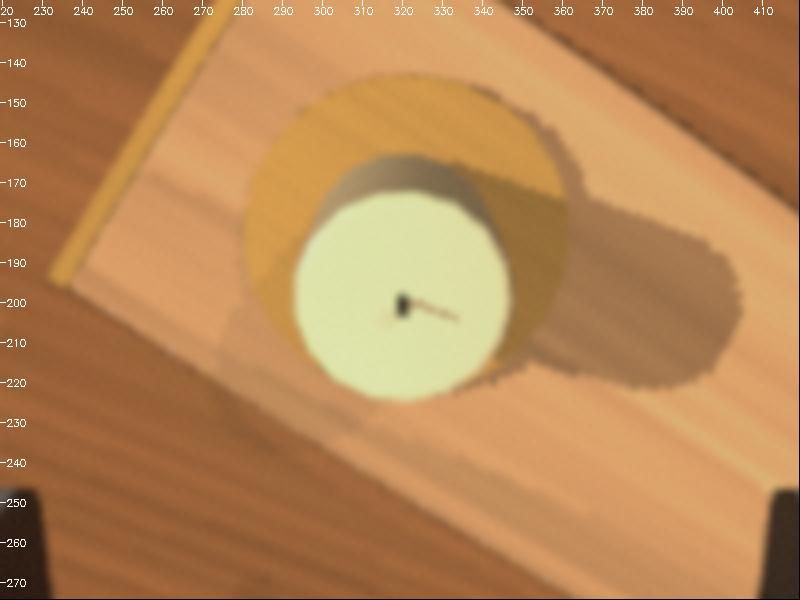

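Candle is centred: its top is at (320,198.5) vs expected (321,199), and the dish at (321.5,183.5). On to the trinket.

```bash
python3 -m creep '[[[0,0,0],0.2035,1],[[0,0,0],0.2035,1],[[0,0,0],0.2035,1],[[0,0,0],0.2035,1],[[0,0,0],0.2035,1],[[0,0,0],0.2035,1],[[0,0,0],0.2035,1],[[0,0,0],0.2035,1],[[0,0,0],0,1]]' >/dev/null; python3 -m creep '[[[0.12,0.155,0.01],0,1],[[0.12,0.155,0.01],0,1],[[0.12,0.155,0.01],0,1],[[0.12,0.155,0.01],0,1],[[0.12,0.155,0.01],0,1],[[0.12,0.155,0.01],0,1],[[0.12,0.155,0.01],0,1],[[0.12,0.155,0.01],0,1],[[0.12,0.155,0.01],0,1],[[0.12,0.155,0.01],0,1],[[0.12,0.155,0.01],0,1],[[0.12,0.155,0.01],0,1]]' >/dev/null; python3 -m creep '[[[0,0,0],0,1],[[0,0,0],0,1],[[0,0,0],0,1]]'
cat > fit.py <<'E'
# colour blob min-area rect in wrist image, mapped to plane z
import sys
from h import *
def blob(lo,hi,z,pic=None):
    i=optics.camera_info("wrist");I=optics.camera("wrist")
    if pic:cv2.imwrite(pic,I)
    m=cv2.inRange(cv2.cvtColor(I,cv2.COLOR_BGR2HSV),lo,hi)
    k,l,st,ce=cv2.connectedComponentsWithStats(m);j=1+st[1:,4].argmax()
    c=max(cv2.findContours((l==j).astype(np.uint8),0,1)[0],key=cv2.contourArea)[:,0]
    W=np.array([onz(ray(i,*p,True),z)[:2]*1000 for p in c],np.float32);r=cv2.minAreaRect(W)
    print("blob px",ce[j].round(1),st[j],"rect mm",r);return W,r
E
python3 -c "
from fit import *
blob((40,60,80),(85,255,255),.028)"; python3 plan.py 583.4 -348.3 0 -49.2
```

```text
time_s: 12.3
tcp_pos: [0.5851, -0.346, 0.1316]
orientation: [0.91, -0.415, -0.0, -0.001]
wrist_force: [0.7, 0.1, 0.8]
opening: 0.0853
grip_force: 0.0
blob px [325.5 190. ] [ 303  157   46   68 3071] rect mm ((582.7406616210938, -349.3492431640625), (42.244991302490234, 63.75354766845703), 40.97826385498047)
t 12.35 tcp [ 585.1 -346.2  131.7] yaw -49.02 zaxis [ 0.     0.001 -1.   ] F [-0.3 -0.   0. ] open 85.6 grip 0.0
roll share 0.004
after roll: shift shares [0.003 0.013 0.659] yaw -49.2
```

```bash
python3 -m creep '[[[0.004,0.015,0.15],0,1],[[0,0,0.15],0,1],[[0,0,0.15],0,1],[[0,0,0.1],0,1],[[0,0,0.06],0,1],[[0,0,0.03],0,1],[[0,0,0],0,1]]' 30; python3 -m creep '[[[0,0,0],0,-1],[[0,0,0],0,-1],[[0,0,0],0,-1],[[0,0,0],0,-1],[[0,0,0],0,-1],[[0,0,0],0,-1],[[0,0,0],0,-1]]'
```

```text
time_s: 13.22
tcp_pos: [0.5828, -0.3509, 0.0042]
orientation: [0.909, -0.416, 0.0, 0.0]
wrist_force: [0.7, -0.7, 0.2]
opening: 0.0853
grip_force: 0.0
time_s: 14.1
tcp_pos: [0.5825, -0.3506, 0.0039]
orientation: [0.909, -0.416, -0.0, -0.0]
wrist_force: [-0.7, -1.1, -0.4]
opening: -0.0001
grip_force: 0.0
```

It closed on nothing, so I'll look before moving.

Run:
```python
from h import *
I=optics.camera("side");S=optics.camera("scene");W=optics.camera("wrist")
a=cv2.resize(I[60:200,330:510],(400,311));b=cv2.resize(S[250:390,110:290],(400,311))
w=cv2.resize(W,(400,250));cv2.imwrite("pics/miss.png",np.vstack([np.hstack([a,b]),np.hstack([w,cv2.resize(W[150:300,200:440],(400,250))])]))
```

```text
(no output)
```

View pics/miss.png

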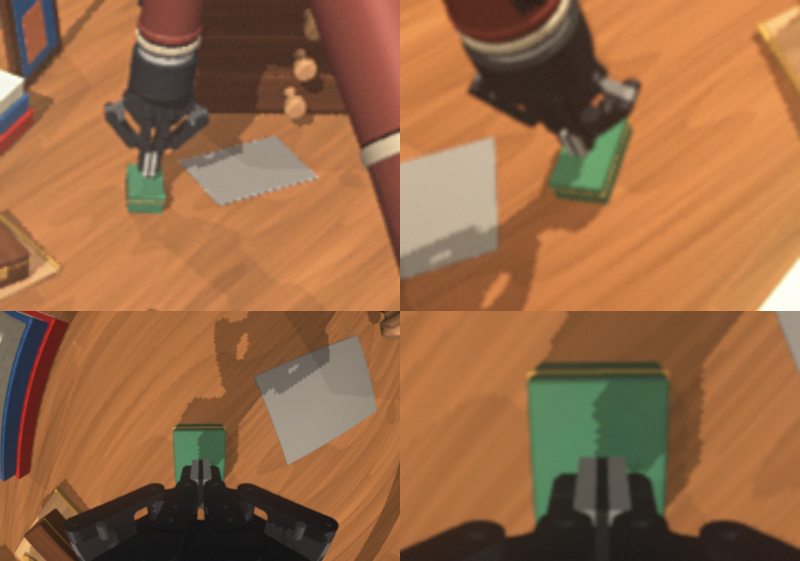

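Run:
```python
from h import *
s=bot.get_state();t=s["tcp_pos"];print(t,s["q"])
for n in("scene","side","wrist"):
    i=optics.camera_info(n);I=optics.camera(n);f=n=="wrist"
    print(n,project(i,[t,t+[0,0,.028],[.583,-.349,.028]],f).round(1))
    M=i["camera_from_world"];print("cam in world",(-M[:3,:3].T@M[:3,3]).round(3))
    m=cv2.inRange(cv2.cvtColor(I,cv2.COLOR_BGR2HSV),(40,60,60),(85,255,255));k,l,st,ce=cv2.connectedComponentsWithStats(m);j=1+st[1:,4].argmax();print(st[j])
    u,v=project(i,[t],f)[0]; mosaic(I,[(u,v-5)],56,42,7,f"pics/m_{n}.png",1)
cv2.imwrite("pics/miss2.png",np.hstack([cv2.imread(f"pics/m_{n}.png") for n in("scene","side")]))
```

```text
[ 0.58251326 -0.35069271  0.00392872] [ 0.36366019  0.8858246   0.2700163   1.50743236 -0.29561338  0.7886075
 -1.68118977]
scene [[196.3 323.1]
 [192.7 316. ]
 [194.2 316.6]]
cam in world [ 0.98  -0.396  0.687]
[178 303  34  34 539]
side [[395.  147.2]
 [396.2 139.3]
 [395.5 140.6]]
cam in world [-0.017  0.579  0.868]
[387 134  17  22 266]
wrist [[321.1 232.7]
 [321.1 252. ]
 [318.3 250.6]]
cam in world [ 0.626 -0.401  0.178]
[ 277  188   84   90 5009]
```

View pics/miss2.png

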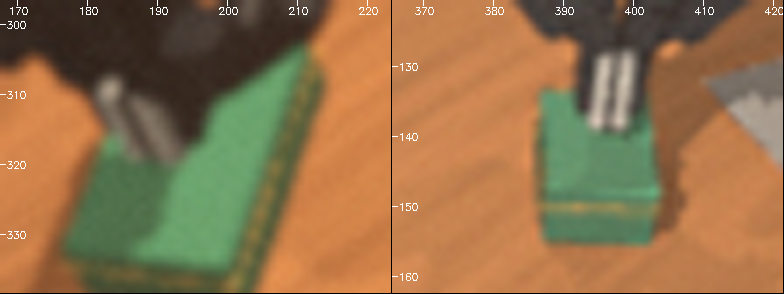

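```bash
python3 -c "
from m import *
pr('tips',(190,319.5),(396.3,139.1))
pr('tips',(191.5,319),(396.3,139.1))"
```

```text
tips [ 584.5 -356.5   28.7] 1.4
tips [ 584.7 -354.8   29.1] 0.2
```

Triangulated, the shut fingertips are at z≈29, just over the box top, though the TCP reads z=4. So the real tips sit about 25 mm above the reported TCP. The box hasn't moved (side blob 387–404, unchanged). I'll lift, open and go deeper in force-checked steps.

```bash
python3 -m creep '[[[0,0,-0.1],0,-1],[[0,0,-0.1],0,-1],[[0,0,0],0,-1],[[0,0,0],0,-1]]'
python3 - <<'E'
from h import *
s=bot.get_state();t=s["tcp_pos"]
o=[]
for n in("scene","side"):
    i=optics.camera_info(n);I=optics.camera(n);u,v=project(i,[t])[0];print(n,u.round(1),v.round(1));mosaic(I,[(u,v-5)],56,42,7,f"pics/m_{n}.png",1);o.append(cv2.imread(f"pics/m_{n}.png"))
cv2.imwrite("pics/tip.png",np.hstack(o))
E
```

```text
time_s: 14.9
tcp_pos: [0.5824, -0.3506, 0.0443]
orientation: [0.909, -0.416, 0.0, -0.0]
wrist_force: [0.3, -0.0, 0.9]
opening: -0.0001
grip_force: 0.0
scene 191.1 312.7
side 396.7 135.7
```

View pics/tip.png

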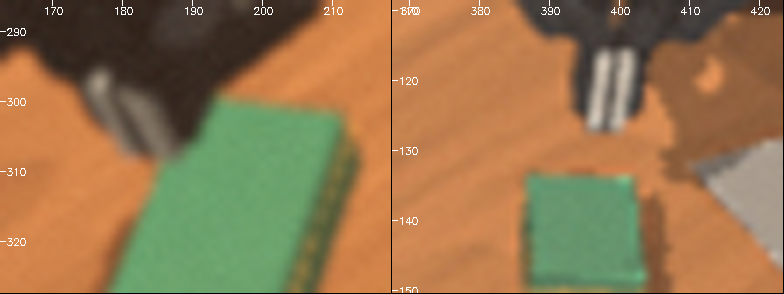

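The tips sit about 26 mm above the reported TCP again (scene (186,308), side (398,127)), so the offset is real. I'll go deeper by that amount.

```bash
python3 -m creep '[[[0,0,0],0,1],[[0,0,0],0,1],[[0,0,0],0,1],[[0,0,0],0,1],[[0,0,0],0,1],[[0,0,0],0,1],[[0,0,0.1],0,1],[[0,0,0.1],0,1],[[0,0,0.02],0,1],[[0,0,0.02],0,1],[[0,0,0],0,1]]'; python3 -m creep '[[[0,0,0.02],0,1],[[0,0,0.02],0,1],[[0,0,0],0,1]]'; python3 -m creep '[[[0,0,0.02],0,1],[[0,0,0.02],0,1],[[0,0,0],0,1]]'
```

```text
time_s: 16.38
tcp_pos: [0.5826, -0.3508, -0.0041]
orientation: [0.909, -0.416, 0.0, 0.0]
wrist_force: [0.8, -0.5, -0.2]
opening: 0.0855
grip_force: 0.0
time_s: 16.75
tcp_pos: [0.5822, -0.3504, -0.0124]
orientation: [0.909, -0.416, -0.0, -0.0]
wrist_force: [-0.2, 0.1, -0.2]
opening: 0.0851
grip_force: 0.0
time_s: 17.12
tcp_pos: [0.5821, -0.3504, -0.0207]
orientation: [0.909, -0.416, -0.001, -0.0]
wrist_force: [-0.3, -0.2, 0.1]
opening: 0.0855
grip_force: 0.0
```

```bash
python3 -m creep '[[[0,0,0],0,-1],[[0,0,0],0,-1],[[0,0,0],0,-1],[[0,0,0],0,-1],[[0,0,0],0,-1],[[0,0,0],0,-1]]' 30;  python3 -m creep '[[[0,0,-0.05],0,-1],[[0,0,-0.1],0,-1],[[0,0,-0.15],0,-1],[[0,0,-0.2],0,-1],[[0,0,-0.1],0,-1],[[0,0,0],0,-1],[[0,0,0],0,-1]]'; python3 plan.py 640.8 -104 100 -16.6
```

```text
time_s: 17.88
tcp_pos: [0.5828, -0.3509, -0.0198]
orientation: [0.909, -0.416, 0.0, 0.0]
wrist_force: [0.1, 0.5, 2.8]
opening: 0.0432
grip_force: 32.5
time_s: 18.75
tcp_pos: [0.5818, -0.3501, 0.0993]
orientation: [0.909, -0.416, -0.001, -0.0]
wrist_force: [0.1, -1.1, -0.5]
opening: 0.0434
grip_force: 32.3
t 18.75 tcp [ 581.8 -350.1   99.3] yaw -49.2 zaxis [-0.001  0.001 -1.   ] F [ 0.1 -1.1 -0.5] open 43.4 grip 32.3
roll share -0.725
after roll: shift shares [-0.069 -1.263 -0.004] yaw -16.6
```

```bash
python3 -m creep '[[[0,0,0],-0.181,-1],[[0,0,0],-0.181,-1],[[0,0,0],-0.181,-1],[[0,0,0],-0.182,-1],[[-0.009,-0.158,0],0,-1],[[-0.009,-0.158,0],0,-1],[[-0.009,-0.158,0],0,-1],[[-0.009,-0.158,0],0,-1],[[-0.009,-0.158,0],0,-1],[[-0.009,-0.158,0],0,-1],[[-0.009,-0.158,0],0,-1],[[-0.009,-0.158,0],0,-1]]' >/dev/null;  python3 -m creep '[[[0,0,0],0,-1],[[0,0,0],0,-1],[[0,0,0],0,-1]]'; python3 plan.py 640.8 -104 32 -16.6
python3 - <<'E'
from h import *
i=optics.camera_info("wrist");I=optics.camera("wrist")
a=np.radians(-16.6);R=np.array([[np.cos(a),-np.sin(a)],[np.sin(a),np.cos(a)]])
C=[np.r_[R@[x,y]+[.6408,-.104],.050] for x,y in((.055,.04),(.055,-.04),(-.055,-.04),(-.055,.04))]
print(project(i,C,True).round(1))
mosaic(I,[(320,170)],264,192,3,"pics/w4.png",1)
E
```

```text
time_s: 20.62
tcp_pos: [0.64, -0.1064, 0.0995]
orientation: [0.989, -0.146, -0.001, 0.001]
wrist_force: [-0.0, -0.9, -0.9]
opening: 0.0429
grip_force: 32.2
t 20.625 tcp [ 640.  -106.4   99.5] yaw -16.73 zaxis [-0.001 -0.001 -1.   ] F [-0.  -0.9 -0.9] open 42.9 grip 32.2
roll share -0.003
after roll: shift shares [ 0.    -0.013  0.337] yaw -16.6
[[261.9 136.5]
 [372.3 136. ]
 [366.6 273.2]
 [269.1 273.3]]
```

View pics/w4.png

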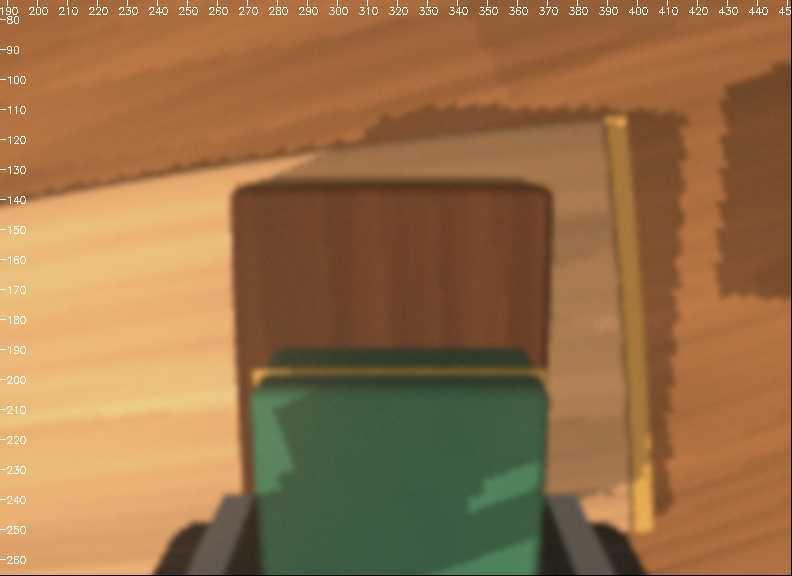

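The wrist view shows the lid's far edge level, from (265,136) to (371,136). The trinket's far edge is parallel to it. Trinket centre is u=321 and lid centre u=318, so I need a 2 mm shift in −y, which agrees with the plan.

```bash
python3 -m creep '[[[0.004,-0.011,0],0,-1],[[0,0,0.1],0,-1],[[0,0,0.1],0,-1],[[0,0,0.08],0,-1],[[0,0,0.03],0,-1],[[0,0,0.01],0,-1],[[0,0,0],0,-1],[[0,0,0],0,-1]]';python3 -m creep '[[[0,0,0.01],0,-1],[[0,0,0.005],0,-1],[[0,0,0],0,-1]]'
```

```text
time_s: 21.68
tcp_pos: [0.6428, -0.1025, 0.0367]
orientation: [0.99, -0.144, 0.001, -0.0]
wrist_force: [-0.6, -0.1, 0.1]
opening: 0.0429
grip_force: 32.2
time_s: 22.05
tcp_pos: [0.6421, -0.1024, 0.0328]
orientation: [0.99, -0.144, -0.0, -0.0]
wrist_force: [0.5, -0.7, -0.4]
opening: 0.0433
grip_force: 32.2
```

```bash
python3 -m creep '[[[0,0,0.005],0,-1],[[0,0,0.005],0,-1],[[0,0,0],0,-1]]'
```

```text
time_s: 22.42
tcp_pos: [0.6421, -0.1024, 0.0308]
orientation: [0.99, -0.144, -0.0, -0.0]
wrist_force: [-0.1, -0.4, -1.4]
opening: 0.0435
grip_force: 32.2
```

```bash
python3 -m creep '[[[0,0,0.005],0,-1],[[0,0,0],0,-1]]'; python3 -m creep '[[[0,0,0.005],0,-1],[[0,0,0],0,-1]]'
```

```text
time_s: 22.68
tcp_pos: [0.6423, -0.1024, 0.0302]
orientation: [0.99, -0.144, 0.0, -0.0]
wrist_force: [0.1, -0.0, 1.1]
opening: 0.0433
grip_force: 32.4
time_s: 22.92
tcp_pos: [0.6423, -0.1025, 0.0302]
orientation: [0.99, -0.144, 0.0, -0.0]
wrist_force: [-1.6, 0.8, 6.3]
opening: 0.0432
grip_force: 33.0
```

Contact at 30.2 (so the lid is at about 50). Release, rise, and measure.

```bash
python3 -m creep '[[[0,0,0],0,0.2],[[0,0,0],0,0.6],[[0,0,0],0,1],[[0,0,0],0,1],[[0,0,0],0,1],[[0,0,0],0,1],[[0,0,-0.1],0,1],[[0,0,-0.15],0,1],[[0,0,-0.2],0,1],[[0,0,-0.1],0,1],[[0,0,0],0,1],[[0,0,0],0,1]]'
python3 - <<'E'
from fit import *
s=bot.get_state()["tcp_pos"];print(s)
blob((40,50,40),(90,255,255),.078,"pics/w5.png")
I=cv2.imread("pics/w5.png");h=cv2.cvtColor(I,cv2.COLOR_BGR2HSV)
i=optics.camera_info("wrist")
a=np.radians(-16.6);R=np.array([[np.cos(a),-np.sin(a)],[np.sin(a),np.cos(a)]])
C=[np.r_[R@[x,y]+[.6408,-.104],.050] for x,y in((.055,.04),(.055,-.04),(-.055,-.04),(-.055,.04))]
print(project(i,C,True).round(1))
# dark-brown + green (lid incl. trinket) hull
m=cv2.inRange(h,(0,60,20),(15,255,125))|cv2.inRange(h,(40,50,40),(90,255,255))
print(project(i,[[.6408,-.104,.05]],True))
mosaic(I,[tuple(project(i,[[.6408,-.104,.05]],True)[0])],200,150,4,"pics/w5c.png",1)
E
```

```text
time_s: 24.42
tcp_pos: [0.6413, -0.1022, 0.1377]
orientation: [0.99, -0.144, -0.001, -0.0]
wrist_force: [-0.4, 0.2, -0.3]
opening: 0.0855
grip_force: 0.0
[ 0.64127958 -0.1021721   0.13771011]
blob px [320.8 202.6] [ 293  164   56   79 4273] rect mm ((642.110595703125, -102.31966400146484), (42.87290954589844, 63.90764236450195), 73.45726013183594)
[[275.7 133.2]
 [370.5 133.4]
 [365.8 253.6]
 [279.9 253.6]]
[[323.03398508 196.33142302]]
```

View pics/w5c.png

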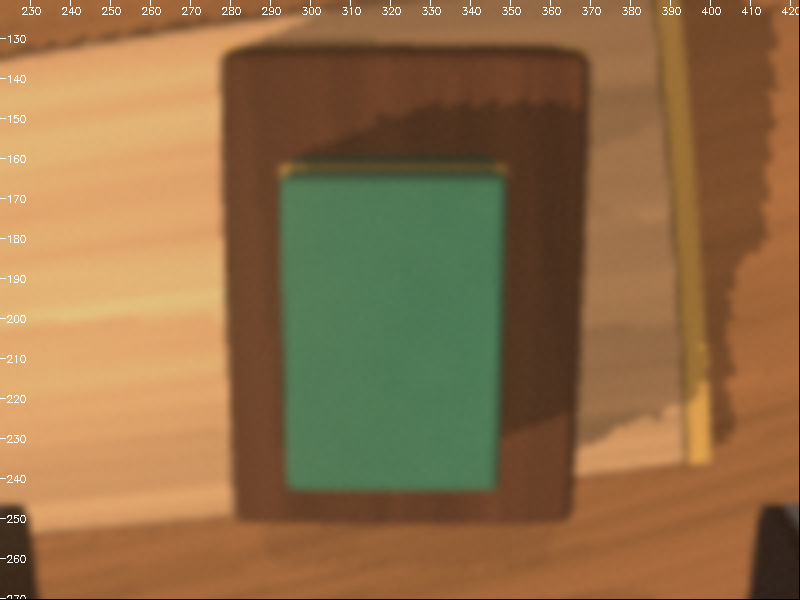

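Run:
```python
from h import *
i=optics.camera_info("wrist")
for n,z,P in(("lid",.05,[(278.5,133),(369.2,133),(365.8,250.5),(281.3,250.5)]),("trk",.078,[(292.8,164.5),(349,164.8),(346.5,243),(294,243)])):
    W=np.array([onz(ray(i,*p,True),z)[:2]*1000 for p in P]);e=(W[1]+W[0]-W[2]-W[3]);print(n,W.mean(0).round(1),np.degrees(np.arctan2(e[1],e[0])).round(2),np.linalg.norm(W[1]-W[0]).round(1),np.linalg.norm(W[2]-W[1]).round(1))
```

```text
lid [ 642.2 -105.1] -16.58 76.5 107.1
trk [ 641.4 -102. ] -17.04 42.8 64.1
```

The trinket is about 3 mm off in y relative to the lid (the angle agrees within 0.5°). I'll regrip, shift it by (+1.6, +2.7) mm in tool axes, and set it down again.

```bash
python3 -m creep '[[[0,0,0.15],0,1],[[0,0,0.2],0,1],[[0,0,0.15],0,1],[[0,0,0.04],0,1],[[0,0,0],0,1],[[0,0,0],0,-1],[[0,0,0],0,-1],[[0,0,0],0,-1],[[0,0,0],0,-1],[[0,0,0],0,-1],[[0,0,0],0,-1]]'
python3 -m creep '[[[0,0,-0.03],0,-1],[[0,0,0],0,-1],[[0.008,0.0135,0],0,-1],[[0,0,0],0,-1],[[0,0,0],0,-1],[[0,0,0],0,-1]]'
```

```text
time_s: 25.85
tcp_pos: [0.6431, -0.1026, 0.0323]
orientation: [0.99, -0.144, 0.001, -0.0]
wrist_force: [-0.4, 1.3, 6.1]
opening: 0.0431
grip_force: 32.4
time_s: 26.6
tcp_pos: [0.6429, -0.1054, 0.0368]
orientation: [0.99, -0.144, -0.0, -0.0]
wrist_force: [0.8, 0.7, -1.0]
opening: 0.0431
grip_force: 31.8
```

```bash
python3 -m creep '[[[0,0,0.01],0,-1],[[0,0,0.01],0,-1],[[0,0,0.005],0,-1],[[0,0,0],0,-1]]';python3 -m creep '[[[0,0,0.005],0,-1],[[0,0,0],0,-1]]'
```

```text
time_s: 27.1
tcp_pos: [0.6428, -0.1053, 0.0323]
orientation: [0.99, -0.144, -0.0, -0.0]
wrist_force: [-1.3, 0.5, 2.7]
opening: 0.0435
grip_force: 32.1
time_s: 27.35
tcp_pos: [0.6428, -0.1054, 0.0323]
orientation: [0.99, -0.144, -0.0, -0.0]
wrist_force: [-2.8, 1.6, 7.0]
opening: 0.0432
grip_force: 32.7
```

```bash
python3 -m creep '[[[0,0,0],0,0.2],[[0,0,0],0,0.6],[[0,0,0],0,1],[[0,0,0],0,1],[[0,0,0],0,1],[[0,0,0],0,1],[[0,0,-0.1],0,1],[[0,0,-0.15],0,1],[[0,0,-0.2],0,1],[[0,0,-0.1],0,1],[[0,0,0],0,1],[[0,0,0],0,1]]'
cat > lid.py <<'E'
from h import *
i=optics.camera_info("wrist");I=optics.camera("wrist");cv2.imwrite("pics/lidnow.png",I)
h=cv2.cvtColor(I,cv2.COLOR_BGR2HSV);g=cv2.inRange(h,(40,50,40),(90,255,255))>0
k,l,st,ce=cv2.connectedComponentsWithStats(g.astype(np.uint8));j=1+st[1:,4].argmax();x,y,w,hh,_=st[j];print("trk px",st[j])
R=cv2.GaussianBlur(I[...,2],(3,3),0).astype(int);L=[];T=[]
for v in range(y+hh//3,y+hh-12,4):
    c=x+w//2;a=c
    while R[v,a]<135 or g[v,a]:a-=1
    b=c
    while R[v,b]<135 or g[v,b]:b+=1
    gg=np.where(l[v]==j)[0]
    P=[onz(ray(i,q,v,True),z)[:2]*1000 for q,z in((a+.5,.05),(b-.5,.05),(gg[0]-.5,.078),(gg[-1]+.5,.078))]
    L.append((P[0]+P[1])/2);T.append((P[2]+P[3])/2);
    if v<y+hh//3+8:print("widths",np.linalg.norm(P[0]-P[1]).round(1),np.linalg.norm(P[2]-P[3]).round(1))
X=np.array([np.cos(np.radians(-16.6)),np.sin(np.radians(-16.6))]);Y=np.array([X[1],-X[0]])
print("cross offset trk-lid along tool y mm",np.round(np.mean([(t-l)@Y for t,l in zip(T,L)]),2))
E
python3 lid.py;python3 -c "
from fit import *
blob((40,50,40),(90,255,255),.078)";python3 plan.py
```

```text
time_s: 28.85
tcp_pos: [0.642, -0.1052, 0.1397]
orientation: [0.99, -0.144, -0.001, -0.0]
wrist_force: [-0.4, 0.1, -0.3]
opening: 0.0856
grip_force: 0.0
trk px [ 294  165   55   78 4200]
widths 77.4 43.1
widths 77.7 43.2
cross offset trk-lid along tool y mm -0.74
blob px [320.8 202.9] [ 293  164   56   79 4225] rect mm ((642.2120361328125, -105.16490173339844), (42.94662857055664, 64.36080169677734), 73.45450592041016)
t 28.95 tcp [ 641.9 -105.2  139.2] yaw -16.58 zaxis [-0.003  0.001 -1.   ] F [-0.4  0.  -0.5] open 85.4 grip 0.0
```

The trinket is centred on the lid to under 1 mm and parallel. Now the owl, which faces about −135°, so I'll grip with tool yaw 45°, across the face direction.

```bash
python3 -m creep '[[[0,0,0],-0.196,1],[[0,0,0],-0.196,1],[[0,0,0],-0.196,1],[[0,0,0],-0.196,1],[[0,0,0],-0.196,1],[[0,0,0],-0.196,1],[[0,0,0],-0.196,1],[[0,0,0],0,1],[[0,0,0],0,1]]'>/dev/null; python3 plan.py 586 323 130 45
```

```text
t 30.075 tcp [ 642.6 -105.5  140.2] yaw 45.03 zaxis [-0.001  0.    -1.   ] F [ 0.4 -0.4  0.2] open 85.3 grip 0.0
roll share 0.001
after roll: shift shares [ 1.315 -1.715  0.051] yaw 45.0
```

```bash
python3 -m creep '[[[0.1315,-0.1715,0.005],0,1],[[0.1315,-0.1715,0.005],0,1],[[0.1315,-0.1715,0.005],0,1],[[0.1315,-0.1715,0.005],0,1],[[0.1315,-0.1715,0.005],0,1],[[0.1315,-0.1715,0.005],0,1],[[0.1315,-0.1715,0.005],0,1],[[0.1315,-0.1715,0.005],0,1],[[0.1315,-0.1715,0.005],0,1],[[0.1315,-0.1715,0.005],0,1],[[0,0,0],0,1],[[0,0,0],0,1]]'>/dev/null;python3 -m creep '[[[0,0,0],0,1],[[0,0,0],0,1]]'>/dev/null; python3 plan.py 586 323 -22 45
python3 - <<'E'
from h import *
i=optics.camera_info("wrist");I=optics.camera("wrist");cv2.imwrite("pics/owlw.png",I)
print(project(i,[[.586,.323,0],[.586,.323,.034],[.586,.323,.05]],True).round(1))
h=cv2.cvtColor(I,cv2.COLOR_BGR2HSV);m=((h[...,1]<100)&(h[...,2]>90)).astype(np.uint8)
k,l,st,ce=cv2.connectedComponentsWithStats(m)
for j in range(1,k):
    if st[j,4]>300:print(st[j],ce[j].round(1))
y=cv2.inRange(h,(22,150,150),(35,255,255));k,l,st,ce=cv2.connectedComponentsWithStats(y)
for j in range(1,k):
    if st[j,4]>8:print("yellow",st[j],ce[j].round(1))
E
```

```text
t 31.825 tcp [585.9 321.3 131.1] yaw 45.01 zaxis [ 0.    -0.001 -1.   ] F [ 0.4 -0.3  0.4] open 85.5 grip 0.0
roll share 0.0
after roll: shift shares [ 0.007 -0.006  0.765] yaw 45.0
[[319.4 184.8]
 [319.2 192.7]
 [319.1 197.1]]
[ 442    0  103  119 6811] [499.5  69.6]
[  116    67   138   137 10947] [182.6 133.4]
[ 301  170   39   42 1315] [320.1 191.1]
[ 485  244   58   51 1907] [512.9 268.8]
[186 247  37  45 473] [202.7 268.6]
[419 247  37  46 477] [438.8 268.7]
[588 251  52  72 680] [613.4 286.3]
[598 263  42  68 716] [620.6 299.7]
[ 607  287   33   76 1379] [628.  328.8]
[  0 367  35  33 461] [ 18.1 382.6]
yellow [303 205   6   7  28] [305.3 208.5]
yellow [318 213   7   4  23] [321.2 214.3]
```

Owl blob is centred at (320,191), within about 1 mm of prediction, with the eyes toward tool −x. Descend and grip gently.

```bash
python3 -m creep '[[[0.002,-0.001,0.18],0,1],[[0,0,0.18],0,1],[[0,0,0.15],0,1],[[0,0,0.12],0,1],[[0,0,0.07],0,1],[[0,0,0],0,1]]' 25; python3 -m creep '[[[0,0,0.02],0,1],[[0,0,0.02],0,1],[[0,0,0.02],0,1],[[0,0,0],0,1]]'
```

```text
time_s: 32.62
tcp_pos: [0.5849, 0.3227, -0.0098]
orientation: [0.923, 0.384, -0.001, 0.0]
wrist_force: [0.7, 0.2, 0.7]
opening: 0.0857
grip_force: 0.0
time_s: 33.12
tcp_pos: [0.5851, 0.3232, -0.0213]
orientation: [0.923, 0.384, -0.0, 0.0]
wrist_force: [0.6, -0.5, -0.6]
opening: 0.0853
grip_force: 0.0
```

```bash
python3 -m creep '[[[0,0,0],0,-1],[[0,0,0],0,-1],[[0,0,0],0,-1],[[0,0,0],0,-1],[[0,0,0],0,-1],[[0,0,0],0,-1],[[0,0,0],0,-1]]' 25;python3 plan.py
```

```text
time_s: 34.0
tcp_pos: [0.5856, 0.3235, -0.0207]
orientation: [0.923, 0.384, 0.0, -0.0]
wrist_force: [0.4, 0.8, 2.3]
opening: 0.035
grip_force: 25.3
t 34.0 tcp [585.6 323.5 -20.7] yaw 45.16 zaxis [ 0.001  0.    -1.   ] F [0.4 0.8 2.3] open 35.0 grip 25.3
```

```bash
python3 -m creep '[[[0,0,-0.05],0,-1],[[0,0,-0.1],0,-1],[[0,0,-0.15],0,-1],[[0,0,-0.2],0,-1],[[0,0,-0.15],0,-1],[[0,0,-0.05],0,-1],[[0,0,0],0,-1],[[0,0,0],0,-1]]'; python3 plan.py 642 -105 115 45
```

```text
time_s: 35.0
tcp_pos: [0.5843, 0.3227, 0.1174]
orientation: [0.923, 0.384, -0.002, 0.0]
wrist_force: [-0.4, 0.4, -1.0]
opening: 0.0349
grip_force: 25.1
t 35.0 tcp [584.3 322.7 117.4] yaw 45.17 zaxis [-0.003 -0.002 -1.   ] F [-0.4  0.4 -1. ] open 34.9 grip 25.1
roll share 0.004
after roll: shift shares [-1.308  1.716  0.012] yaw 45.0
```

```bash
python3 -m creep '[[[-0.07,0.09,0],0,-1],[[-0.13,0.17,0],0,-1],[[-0.13,0.17,0],0,-1],[[-0.13,0.17,0],0,-1],[[-0.13,0.17,0],0,-1],[[-0.13,0.17,0],0,-1],[[-0.13,0.17,0],0,-1],[[-0.13,0.17,0],0,-1],[[-0.13,0.17,0],0,-1],[[-0.13,0.17,0],0,-1],[[-0.068,0.096,0],0,-1],[[0,0,0],0,-1]]'>/dev/null;python3 -m creep '[[[0,0,0],0,-1],[[0,0,0],0,-1],[[0,0,0],0,-1]]'>/dev/null; python3 plan.py 642 -105 57 45
python3 - <<'E'
from h import *
i=optics.camera_info("wrist");I=optics.camera("wrist");cv2.imwrite("pics/owlj.png",I)
h=cv2.cvtColor(I,cv2.COLOR_BGR2HSV);g=cv2.inRange(h,(40,50,40),(90,255,255))
k,l,st,ce=cv2.connectedComponentsWithStats(g);j=1+st[1:,4].argmax();print(st[j])
a=np.radians(-16.8);R=np.array([[np.cos(a),-np.sin(a)],[np.sin(a),np.cos(a)]])
C=project(i,[np.r_[R@[x,y]+[.6422,-.1052],.078] for x,y in((.033,.022),(.033,-.022),(-.033,-.022),(-.033,.022))],True);print(C.round(1))
E
```

```text
t 36.875 tcp [ 644.3 -102.3  119. ] yaw 45.31 zaxis [ 0.     0.001 -1.   ] F [0.6 0.5 0.1] open 35.1 grip 25.1
roll share 0.007
after roll: shift shares [-0.018  0.001  0.31 ] yaw 45.0
[ 269  172  102   72 3518]
[[348.  169.8]
 [374.4 222.1]
 [296.6 260.1]
 [267.4 211.7]]
```

```bash
python3 -m creep '[[[-0.009,0.001,0.05],0,-1],[[-0.009,0,0.1],0,-1],[[0,0,0.08],0,-1],[[0,0,0.03],0,-1],[[0,0,0.02],0,-1],[[0,0,0],0,-1],[[0,0,0],0,-1]]';python3 -m creep '[[[0,0,0.005],0,-1],[[0,0,0.005],0,-1],[[0,0,0],0,-1]]'; python3 plan.py 642 -105 57 45
```

```text
time_s: 37.8
tcp_pos: [0.6424, -0.1069, 0.0636]
orientation: [0.923, 0.384, 0.001, 0.0]
wrist_force: [0.3, 0.2, -0.8]
opening: 0.0352
grip_force: 25.1
time_s: 38.17
tcp_pos: [0.6418, -0.1069, 0.0609]
orientation: [0.923, 0.384, -0.0, -0.0]
wrist_force: [-0.2, -0.4, -1.4]
opening: 0.035
grip_force: 25.1
t 38.175 tcp [ 641.8 -106.9   60.9] yaw 45.16 zaxis [-0.  0. -1.] F [-0.2 -0.4 -1.4] open 35.0 grip 25.1
roll share 0.004
after roll: shift shares [ 0.007 -0.006  0.019] yaw 45.0
```

```bash
python3 -m creep '[[[0.005,-0.004,0.005],0,-1],[[0,0,0.005],0,-1],[[0,0,0],0,-1]]';python3 -m creep '[[[0,0,0.005],0,-1],[[0,0,0],0,-1]]'; python3 -m creep '[[[0,0,0.004],0,-1],[[0,0,0],0,-1]]'
```

```text
time_s: 38.55
tcp_pos: [0.6419, -0.1056, 0.0588]
orientation: [0.923, 0.384, -0.0, -0.0]
wrist_force: [-0.4, 0.2, -0.3]
opening: 0.0349
grip_force: 25.1
time_s: 38.8
tcp_pos: [0.6419, -0.1056, 0.0578]
orientation: [0.923, 0.384, -0.0, -0.0]
wrist_force: [-0.0, 0.8, -0.5]
opening: 0.0348
grip_force: 25.1
time_s: 39.05
tcp_pos: [0.6421, -0.1056, 0.0573]
orientation: [0.923, 0.384, 0.0, 0.0]
wrist_force: [-0.8, 0.6, 0.7]
opening: 0.0353
grip_force: 25.2
```

```bash
python3 -m creep '[[[0,0,0.004],0,-1],[[0,0,0],0,-1]]'
```

```text
time_s: 39.3
tcp_pos: [0.6421, -0.1056, 0.0573]
orientation: [0.923, 0.384, 0.0, 0.0]
wrist_force: [-2.7, 0.2, 4.4]
opening: 0.0349
grip_force: 25.6
```

```bash
python3 -m creep '[[[0,0,0],0,-0.1],[[0,0,0],0,0.2],[[0,0,0],0,0.6],[[0,0,0],0,1],[[0,0,0],0,1],[[0,0,0],0,1],[[0,0,0],0,1],[[0,0,-0.1],0,1],[[0,0,-0.2],0,1],[[0,0,-0.2],0,1],[[0,0,-0.15],0,1],[[0,0,0],0,1]]'; python3 -m creep '[[[0,0,0],0,1],[[0,0,0],0,1]]' >/dev/null
cat > owl.py <<'E'
from h import *
def hull(i,x,y,z0,fish):
    t=np.linspace(0,2*np.pi,40);P=[]
    for r,z in((.017,0),(.018,.006),(.018,.034),(.0155,.043),(.010,.049)):P+=[(x+r*np.cos(k),y+r*np.sin(k),z0+z) for k in t]
    m=np.zeros((1600,2560),np.uint8);cv2.fillConvexPoly(m,cv2.convexHull((project(i,P,fish)*4+2).astype(np.int32)),255)
    return cv2.resize(m,(640,400),interpolation=cv2.INTER_AREA)/255.
for n in("wrist","scene","side"):
    f=n=="wrist";i=optics.camera_info(n);I=optics.camera(n);cv2.imwrite(f"pics/owl_{n}.png",I)
    h=cv2.cvtColor(I,cv2.COLOR_BGR2HSV);m=((h[...,1]<90)&(h[...,2]>80)).astype(np.uint8)
    k,l,st,ce=cv2.connectedComponentsWithStats(m);p=project(i,[[.642,-.105,.098]],f)[0]
    j=l[int(p[1]),int(p[0])];M=(l==j).astype(float);print(n,p.round(1),st[j],ce[j].round(1))
    print(min((np.abs(hull(i,x/1000,y/1000,.078,f)-M).sum(),x,y) for x in range(632,653) for y in range(-116,-94)))
E
python3 owl.py; python3 -c "
from fit import *
blob((40,50,40),(90,255,255),.078)"
```

```text
time_s: 40.8
tcp_pos: [0.6439, -0.1058, 0.1894]
orientation: [0.923, 0.384, 0.003, 0.002]
wrist_force: [0.3, -1.0, -0.5]
opening: 0.0852
grip_force: 0.0
wrist [321.3 195.5] [ 280  155   81   70 3270] [321.  190.2]
(np.float64(1592.9803921568628), 643, -104)
scene [317.6 240.9] [303 227  32  38 693] [317.9 245.4]
(np.float64(239.23137254901962), 649, -112)
side [319.4 150.8] [306 137  28  39 599] [319.4 157.6]
(np.float64(329.6156862745098), 634, -95)
blob px [319.9 183.2] [ 280  155   80   69 1602] rect mm ((641.3612670898438, -103.63844299316406), (42.89615249633789, 64.38252258300781), 72.8332748413086)
```

```bash
sed -i 's/m=((h\[...,1\]<90)&(h\[...,2\]>80))/m=((h[...,1]<90)\&(h[...,2]>80)\&~((h[...,0]>38)\&(h[...,0]<95)\&(h[...,1]>40)))/' owl.py; python3 owl.py; python3 plan.py;python3 -c "
from fit import *
blob((40,50,40),(90,255,255),.078)"
```

```text
wrist [320.5 195.9] [ 300  175   44   47 1596] [321.4 198.1]
(np.float64(84.58431372549019), 642, -106)
scene [317.6 240.9] [307 226  21  30 462] [317.  241.2]
(np.float64(38.96078431372549), 642, -107)
side [319.4 150.8] [313 137  15  25 273] [319.3 150.1]
(np.float64(37.72156862745098), 643, -106)
t 41.4 tcp [ 641.9 -105.6  186. ] yaw 45.16 zaxis [-0.  0. -1.] F [-0.4  0.5  1. ] open 85.4 grip 0.0
blob px [319.4 183.5] [ 279  156   80   68 1592] rect mm ((641.3660278320312, -103.79753875732422), (43.243064880371094, 64.3949203491211), 73.20719909667969)
```

Owl stands at about (642,−106), agreed by all three views and within 1–2 mm of the trinket centre. Now the perfume.

```bash
python3 -m creep '[[[0,0,0],-0.1855,1],[[0,0,0],-0.1855,1],[[0,0,0],-0.1855,1],[[0,0,0],-0.1855,1],[[0,0,0],-0.1855,1],[[0,0,0],-0.1855,1],[[0,0,0],-0.1855,1],[[0,0,0],-0.1855,1],[[0,0,0],0,1],[[0,0,0],0,1]]'>/dev/null; python3 plan.py 430.4 3 110 112
```

```text
t 42.7 tcp [ 642.  -105.7  186.4] yaw 111.81 zaxis [ 0. -0. -1.] F [-0.4 -0.2  0.5] open 84.9 grip 0.0
roll share -0.004
after roll: shift shares [ 0.9   -0.777  0.382] yaw 112.0
```

```bash
python3 -m creep '[[[0.09,-0.078,0],-0.004,1],[[0.135,-0.117,0],0,1],[[0.135,-0.117,0],0,1],[[0.135,-0.117,0.05],0,1],[[0.135,-0.117,0.1],0,1],[[0.135,-0.116,0.1],0,1],[[0.135,-0.115,0.1],0,1],[[0,0,0.03],0,1],[[0,0,0],0,1],[[0,0,0],0,1],[[0,0,0],0,1]]'>/dev/null; python3 plan.py 430.4 3 -10 112
python3 - <<'E'
from h import *
i=optics.camera_info("wrist");I=optics.camera("wrist");cv2.imwrite("pics/perw.png",I)
h=cv2.cvtColor(I,cv2.COLOR_BGR2HSV)
m=cv2.inRange(h,(105,120,40),(130,255,255));k,l,st,ce=cv2.connectedComponentsWithStats(m)
for j in range(1,k):
    if st[j,4]>100:print("blue",st[j],ce[j].round(1))
y=cv2.inRange(h,(14,120,110),(32,255,255));
y[:140]=0;k,l,st,ce=cv2.connectedComponentsWithStats(y)
for j in range(1,k):
    if 100<st[j,4]<3000:print("brass",st[j],ce[j].round(1))
for w in(110,112,114):
    a=np.radians(w);R=np.array([[np.cos(a),-np.sin(a)],[np.sin(a),np.cos(a)]])
    print(w,project(i,[[.4304,.003,.076]]+[np.r_[R@[x,y]+[.4304,.003],.052] for x,y in((.023,.014),(.023,-.014),(-.023,-.014),(-.023,.014))],True).round(1).tolist())
mosaic(I,[(320,200)],160,120,5,"pics/perc.png",1)
E
```

```text
t 44.075 tcp [431.4   2.4 110.7] yaw 112.05 zaxis [ 0.002  0.    -1.   ] F [-1.2 -0.4  0.1] open 85.4 grip 0.0
roll share 0.001
after roll: shift shares [ 0.005 -0.004  0.604] yaw 112.0
blue [ 300  166   36   63 1246] [317.9 189.8]
brass [305 195  26  29 583] [317.7 208.9]
brass [389 304  33  36 369] [406.1 322. ]
110 [[319.4, 213.2], [302.2, 174.4], [338.8, 175.7], [335.9, 232.3], [301.0, 231.1]]
112 [[319.4, 213.2], [301.1, 175.0], [337.8, 175.1], [336.9, 231.7], [302.0, 231.7]]
114 [[319.4, 213.2], [300.1, 175.7], [336.7, 174.4], [337.9, 231.1], [303.0, 232.2]]
```

Run:
```python
from h import *
I=cv2.imread("pics/perw.png");h=cv2.cvtColor(I,cv2.COLOR_BGR2HSV)
m=cv2.inRange(h,(105,120,40),(130,255,255))
k,l,st,ce=cv2.connectedComponentsWithStats(m);L=[]
b=1+st[1:,4].argmax()
for j in range(1,k): print(st[j]) if st[j,4]>20 else 0
for v in range(160,240,5):
    x=np.where(m[v,290:350])[0]
    if len(x):print(v,x.min()+290,x.max()+290)
i=optics.camera_info("wrist")
```

```text
[ 300  166   36   63 1246]
170 304 331
175 301 333
180 301 333
185 301 334
190 301 334
195 301 334
200 301 334
205 302 334
210 302 334
215 302 334
220 303 334
225 303 334
```

The bottle's blue block spans u 301–334 and its yaw comes out at about 113.7°. Small corrections, then descend.

```bash
python3 -m creep '[[[0.008,-0.010,0],-0.038,1],[[0,0,0],0,1],[[0,0,0.15],0,1],[[0,0,0.15],0,1],[[0,0,0.15],0,1],[[0,0,0.1],0,1],[[0,0,0.02],0,1],[[0,0,0.02],0,1],[[0,0,0.01],0,1],[[0,0,0],0,1]]' 40; python3 -m creep '[[[0,0,0],0,-1],[[0,0,0],0,-1],[[0,0,0],0,-1],[[0,0,0],0,-1],[[0,0,0],0,-1],[[0,0,0],0,-1],[[0,0,0],0,-1],[[0,0,0],0,-1]]'; python3 plan.py
```

```text
time_s: 45.38
tcp_pos: [0.4282, 0.0034, -0.0092]
orientation: [0.546, 0.838, 0.0, 0.0]
wrist_force: [0.2, 0.0, -0.7]
opening: 0.0856
grip_force: 0.0
time_s: 46.38
tcp_pos: [0.428, 0.0034, -0.0094]
orientation: [0.546, 0.838, 0.0, 0.0]
wrist_force: [0.3, -0.5, 4.2]
opening: 0.0278
grip_force: 40.3
t 46.375 tcp [428.    3.4  -9.4] yaw 113.83 zaxis [ 0. -0. -1.] F [ 0.3 -0.5  4.2] open 27.8 grip 40.3
```

```bash
python3 -m creep '[[[0,0,-0.05],0,-1],[[0,0,-0.1],0,-1],[[0,0,-0.15],0,-1],[[0,0,-0.1],0,-1],[[0,0,0],0,-1],[[0,0,0],0,-1],[[0,0,0],0,-1]]'; python3 plan.py 659.5 3.8 70 113.8
```

```text
time_s: 47.25
tcp_pos: [0.427, 0.0034, 0.0695]
orientation: [0.546, 0.838, -0.001, -0.001]
wrist_force: [0.5, -0.6, -2.5]
opening: 0.0272
grip_force: 39.8
t 47.25 tcp [427.    3.4  69.5] yaw 113.84 zaxis [-0.002 -0.    -1.   ] F [ 0.5 -0.6 -2.5] open 27.2 grip 39.8
roll share 0.001
after roll: shift shares [-0.467  1.065 -0.003] yaw 113.8
```

```bash
python3 -m creep '[[[-0.047,0.107,0],0,-1],[[-0.07,0.16,0],0,-1],[[-0.07,0.16,0],0,-1],[[-0.07,0.16,0],0,-1],[[-0.07,0.16,0],0,-1],[[-0.07,0.16,0],0,-1],[[-0.07,0.158,0],0,-1],[[0,0,0],0,-1],[[0,0,0],0,-1],[[0,0,0],0,-1],[[0,0,0],0,-1]]' >/dev/null; python3 plan.py 659.5 3.8 0 113.8
python3 - <<'E'
from m import *
# cap position by segmentation of brass cap in scene & side
for n,i in(("scene",a),("side",b)):
    I=optics.camera(n);p=project(i,[[.6595,.0038,.15]])[0]
    cv2.imwrite(f"pics/pc_{n}.png",I);print(n,p.round(1))
    h=cv2.cvtColor(I,cv2.COLOR_BGR2HSV);m=cv2.inRange(h,(105,120,40),(130,255,255));k,l,st,ce=cv2.connectedComponentsWithStats(m)
    for j in range(1,k):
        if st[j,4]>60 and abs(ce[j]-p).max()<40:print("blue",st[j],ce[j].round(1))
E
```

```text
t 48.625 tcp [659.7   4.   70.4] yaw 113.84 zaxis [-0.001 -0.    -1.   ] F [ 0.5 -1.  -2.2] open 27.3 grip 40.0
roll share 0.001
after roll: shift shares [-0.001 -0.001  0.352] yaw 113.8
scene [366.9 199.2]
blue [357 205  16  15 120] [363.8 212.1]
side [281.5 150.9]
blue [274 156  11  23 194] [278.9 167.6]
```

```bash
python3 -m creep '[[[0,0,0.1],0,-1],[[0,0,0.1],0,-1],[[0,0,0.08],0,-1],[[0,0,0.03],0,-1],[[0,0,0.01],0,-1],[[0,0,0.01],0,-1],[[0,0,0],0,-1],[[0,0,0],0,-1]]';python3 -m creep '[[[0,0,0.005],0,-1],[[0,0,0.005],0,-1],[[0,0,0],0,-1]]'
```

```text
time_s: 49.72
tcp_pos: [0.6608, 0.0041, 0.0049]
orientation: [0.546, 0.838, 0.0, 0.0]
wrist_force: [-0.2, -0.5, -1.5]
opening: 0.0274
grip_force: 40.0
time_s: 50.1
tcp_pos: [0.6603, 0.004, 0.0022]
orientation: [0.546, 0.838, -0.0, -0.0]
wrist_force: [0.1, 0.7, -1.3]
opening: 0.027
grip_force: 40.0
```

```bash
python3 -m creep '[[[0,0,0.005],0,-1],[[0,0,0.005],0,-1],[[0,0,0],0,-1]]';python3 -m creep '[[[0,0,0.005],0,-1],[[0,0,0],0,-1]]'
```

```text
time_s: 50.48
tcp_pos: [0.6603, 0.0041, 0.0002]
orientation: [0.546, 0.838, -0.0, -0.0]
wrist_force: [-0.2, 0.4, -1.7]
opening: 0.0273
grip_force: 40.0
time_s: 50.72
tcp_pos: [0.6603, 0.004, -0.0007]
orientation: [0.546, 0.838, -0.0, -0.0]
wrist_force: [0.6, 0.3, -1.0]
opening: 0.0273
grip_force: 40.0
```

```bash
python3 -m creep '[[[0,0,0.004],0,-1],[[0,0,0],0,-1]]'
```

```text
time_s: 50.98
tcp_pos: [0.6605, 0.004, -0.0013]
orientation: [0.546, 0.838, 0.0, 0.0]
wrist_force: [-0.8, 0.4, -0.0]
opening: 0.0279
grip_force: 40.0
```

```bash
python3 -m creep '[[[0,0,0.003],0,-1],[[0,0,0],0,-1]]'; python3 -m creep '[[[0,0,0],0,-0.2],[[0,0,0],0,0.1],[[0,0,0],0,0.5],[[0,0,0],0,1],[[0,0,0],0,1],[[0,0,0],0,1],[[0,0,0],0,1],[[0,0,-0.1],0,1],[[0,0,-0.2],0,1],[[0,0,-0.2],0,1],[[0,0,-0.2],0,1],[[0,0,0],0,1]]'; python3 -m creep '[[[0,0,0],0,1],[[0,0,0],0,1]]' >/dev/null; python3 plan.py
cat > perf.py <<'E'
from m import *
def box(i,x,y,w,f):
    c,s=np.cos(w),np.sin(w)
    P=[(x+c*u-s*v,y+s*u+c*v,z) for u in(-.0225,.0225) for v in(-.0135,.0135) for z in(.008,.060)]
    t=np.linspace(0,2*np.pi,30);Q=[(x+.01*np.cos(k),y+.01*np.sin(k),z) for k in t for z in(.060,.084)]
    out=[]
    for S in(P,Q):
        m=np.zeros((1600,2560),np.uint8);cv2.fillConvexPoly(m,cv2.convexHull((project(i,S,f)*4+2).astype(np.int32)),255)
        out.append(cv2.resize(m,(640,400),interpolation=cv2.INTER_AREA)/255.)
    return out[0]*(1-out[1])
import sys
tot={}
for n in sys.argv[1:]:
    f=n=="wrist";i=optics.camera_info(n);I=optics.camera(n);cv2.imwrite(f"pics/pf_{n}.png",I)
    h=cv2.cvtColor(I,cv2.COLOR_BGR2HSV);m=cv2.inRange(h,(105,110,40),(132,255,255))
    # keep near expected, fill label by closing
    p=project(i,[[.6597,.0038,.04]],f)[0];g=np.zeros_like(m);u,v=p.astype(int);g[max(0,v-55):v+55,max(0,u-55):u+55]=1
    M=(m*g>0).astype(float)
    e=lambda q:np.abs(box(i,q[0]/1000,q[1]/1000,np.radians(q[2]),f)-M).sum()
    q0=[660,4,113.8];
    for st in(4,2,1,.5):
        while True:
            c=[np.add(q0,d) for d in((0,0,0),(st,0,0),(-st,0,0),(0,st,0),(0,-st,0),(0,0,st),(0,0,-st))];b_=min(c,key=e)
            if np.allclose(b_,q0):break
            q0=list(b_)
    print(n,"area",M.sum(),"perfume",q0,"resid",e(q0).round(1))
E
python3 perf.py wrist scene side
```

```text
time_s: 51.22
tcp_pos: [0.6605, 0.0041, -0.0013]
orientation: [0.546, 0.838, 0.0, 0.0]
wrist_force: [-0.7, -0.4, 4.2]
opening: 0.027
grip_force: 40.8
time_s: 52.72
tcp_pos: [0.6636, 0.005, 0.144]
orientation: [0.546, 0.838, 0.003, 0.004]
wrist_force: [0.1, -0.6, -0.0]
opening: 0.0853
grip_force: 0.0
t 52.975 tcp [659.4   3.8 136.8] yaw 113.84 zaxis [-0.003 -0.    -1.   ] F [ 0.1 -0.2  0.2] open 85.7 grip 0.0
wrist area 999.0 perfume [np.float64(661.0), np.float64(3.5), np.float64(115.3)] resid 335.9
scene area 207.0 perfume [np.float64(658.5), np.float64(7.0), np.float64(127.3)] resid 134.6
side area 213.0 perfume [np.float64(669.0), np.float64(4.0), np.float64(137.8)] resid 89.0
```

```bash
python3 -m creep '[[[0,0,-0.2],0,1],[[0,0,-0.2],0,1],[[0,0,0],0,1],[[0,0,0],0,1]]' >/dev/null
sed -i 's/    return out\[0\]\*(1-out\[1\])/    return out[0]/; s/    M=(m\*g>0).astype(float)/    pts=cv2.findNonZero(cv2.morphologyEx((m*g>0).astype(np.uint8),2,np.ones((2,2),np.uint8)));M=np.zeros((400,640),np.uint8);cv2.fillConvexPoly(M,cv2.convexHull(pts),1);M=M.astype(float)/' perf.py
python3 perf.py wrist
python3 -m creep '[[[-0.1,-0.1,0],0,1],[[-0.2,-0.1,0],0,1],[[-0.2,-0.1,0],0,1],[[-0.2,-0.1,0],0,1],[[-0.2,-0.1,0],0,1],[[-0.2,-0.1,0],0,1],[[-0.2,-0.1,0],0,1],[[-0.1,-0.1,0],0,1],[[0,0,0],0,1],[[0,0,0],0,1]]'
python3 perf.py scene side; sed -n 1,40p owl.py >/dev/null; python3 owl.py | grep -A1 -E "scene|side"
```

```text
wrist area 954.0 perfume [np.float64(663.5), np.float64(2.0), np.float64(113.8)] resid 189.0
time_s: 54.92
tcp_pos: [0.6273, -0.3145, 0.2169]
orientation: [0.545, 0.838, 0.001, -0.001]
wrist_force: [-0.4, 0.8, 0.1]
opening: 0.0855
grip_force: 0.0
scene area 261.0 perfume [np.float64(660.0), np.float64(10.0), np.float64(124.8)] resid 191.8
side area 271.0 perfume [np.float64(660.0), np.float64(4.0), np.float64(125.8)] resid 103.3
scene [317.6 240.9] [307 226  21  30 468] [317.  241.1]
(np.float64(39.70588235294118), 642, -107)
side [319.4 150.8] [313 137  15  25 273] [319.3 150.1]
(np.float64(37.72156862745098), 643, -106)
```

Run:
```python
from m import *
for n,i in(("scene",a),("side",b)):
    I=cv2.imread(f"pics/pf_{n}.png");h=cv2.cvtColor(I,cv2.COLOR_BGR2HSV)
    m=cv2.inRange(h,(105,110,40),(132,255,255));k,l,st,ce=cv2.connectedComponentsWithStats(m)
    p=project(i,[[.6597,.0038,.034]])[0]
    for j in range(1,k):
        if st[j,4]>8 and abs(ce[j]-p).max()<55:print(n,st[j],ce[j].round(1))
    c,s=np.cos(np.radians(113.8)),np.sin(np.radians(113.8))
    P=project(i,[(.6597+c*u-s*v,.0038+s*u+c*v,z) for u in(-.023,.023) for v in(-.014,.014) for z in(.008,.060)]);print("pred",P.min(0).round(1),P.max(0).round(1))
    t=np.linspace(0,6.28,40);Q=project(i,[(.6597+.01*np.cos(k),.0038+.01*np.sin(k),.084) for k in t]);print("cap top pred",Q.min(0).round(1),Q.max(0).round(1),Q.mean(0).round(1))
    u,v=Q.mean(0).astype(int)
    y=cv2.inRange(h,(17,140,150),(28,255,255));print("\n".join("".join("#" if h[r,q,0]>100 and h[r,q,1]>100 else "%x"%(h[r,q,1]//16) for q in range(u-18,u+19)) for r in range(v-10,v+36)))
```

```text
scene [355 225  18  27 172] [362.7 237.3]
pred [351.3 219.3] [373.4 254.7]
cap top pred [359.2 217.9] [369.1 225.5] [364.2 221.8]
aaaaaaaaaaaaaaaaaaaaaaaa9987776677777
aaaaaaaaaaaaaaaaaaaaaa998877766777777
aaaaaaaaaaaaaaaaaaaa99887766777777777
aaaaaaaaaaaaaaaaa99988777677777776677
aaaaaaaaaaaaaaaa998877667777777666667
aaaaaaaaaaaaaa99887766667777776666667
aaaaaaaaaaa99988776667777777766666678
aaaaaaaaaa998877667777777776666666678
aaaaaaaa99887777777877777766666666789
aaaaaa9988776677888888877666666666789
aaaa998877666778888888876666666666799
aa99887766777788988888876666666666799
9988776667677899999988875556666667899
8877777777777899999999863335666667899
777777777777778aa9999984##44666667889
777777777777645aaaaaaa74###4666667888
7777777777774449aaaaaa55###4666667888
7777777777763#49aaaaa83###56666666888
7777777777745#48aaaa954###46666666788
777777777764##559aaa73####47666667888
777777777755###369973#####56666678888
77777777774#####3444#####566666788888
77777777755##############476667888888
7777777774##############5576677888888
7777777764##############4676678888888
7777777756##########
[... 1954 characters left out ...]
#389932688788776
677777667765##########389733787887777
788777777764##########399336787787777
888878788773##########496337878877777
787887878884##########262267777777776
777877778885##########224578777777667
787778777874##########443778877777677
777777787883##########646788777777777
777777777872###########37877777777777
7777778778846#########268877777777777
7777787778776534######588777777777777
87777777887677776535#3777777777777777
7877787887777777777667777777777777777
7777778877777777777777777777777777777
7877787777776677777777777777777777777
7878787777766677777777777777777777777
7787877776677676777777777777777777777
7787776667777777777777777777777777777
8877676777777777777777777777777777777
```

Run:
```python
from h import *
from scipy.spatial.transform import Rotation as Ro
s=bot.get_state();i=optics.camera_info("wrist")
T=np.eye(4);T[:3,:3]=Ro.from_quat(s["orientation"]).as_matrix();T[:3,3]=s["tcp_pos"]
H=i["camera_from_world"]@T
I=cv2.imread("pics/pf_wrist.png");h=cv2.cvtColor(I,cv2.COLOR_BGR2HSV)
T2=T.copy();T2[:3,3]=[.6594,.0038,.217]
j=dict(i);j["camera_from_world"]=H@np.linalg.inv(T2)
c,sn=np.cos(np.radians(113.8)),np.sin(np.radians(113.8))
g=lambda u,v,z:(.6597+c*u-sn*v,.0038+sn*u+c*v,z)
P=project(j,[g(u,v,z) for z in(.008,.060) for u in(-.023,.023) for v in(-.014,.014)],True);print("pred box",P.round(1).tolist())
print("cap top",project(j,[(.6597,.0038,.084)],True).round(1),"dish",project(j,[(.6775,.1122,.016)],True).round(1),"candle top",project(j,[(.6775,.1122,.076)],True).round(1),"lid corner far",project(j,[(.642,-.105,.05),(.642,-.106,.112)],True).round(1))
m=cv2.inRange(h,(105,110,40),(132,255,255));k,l,st,ce=cv2.connectedComponentsWithStats(m)
for q in range(1,k):
    if st[q,4]>100:print("blue",st[q],ce[q].round(1))
m=cv2.inRange(h,(14,110,110),(32,255,255))
# candle top: pale low-sat bright
m=cv2.inRange(h,(18,20,190),(50,110,255));k,l,st,ce=cv2.connectedComponentsWithStats(m)
for q in range(1,k):
    if st[q,4]>200:print("pale",st[q],ce[q].round(1))
u,v=project(j,[(.6597,.0038,.084)],True)[0].astype(int)
print(u,v);print("\n".join("%3d "%r+"".join("#" if h[r,q,0]>100 and h[r,q,1]>100 else "%x"%(h[r,q,2]//16) for q in range(u-18,u+19)) for r in range(v-34,v+20)))
```

```text
pred box [[331.8, 190.8], [309.7, 190.8], [332.1, 154.8], [309.6, 154.7], [333.4, 201.4], [308.1, 201.4], [333.9, 160.1], [307.8, 160.0]]
cap top [[320.8 185.6]] dish [[371.   99.7]] candle top [[380.4  96. ]] lid corner far [[271.2 254.2]
 [262.2 279.7]]
blue [311 158  23  27 423] [322.  167.5]
blue [311 187  23  13 129] [323.3 195.9]
blue [330 321  38  11 128] [344.5 326. ]
pale [ 357   73   44   44 1535] [378.6  94.5]
pale [543 146  24  53 510] [556.8 180.1]
pale [123 203  17  21 270] [131.3 213.2]
pale [247 255  29  42 654] [261.3 275.7]
320 185
151 cccccccccdddddddddddddddddddddddbaaaa
152 ccccccccddddddddddddddddddddddddcaaaa
153 cccccccdddddddddddddddccccddddddbaaaa
154 cccccccddddccccccccccccccccddddcbaaaa
155 ccccccdddccbaaaaaaaaaaaaaaabbbcbaaaaa
156 ccccccddcb987777777777777788889aaaaaa
157 cccccdddca7777#777#7######777779aaaaa
158 ccccdddcb87###################78aaaaa
159 cccddddca7####################779aaaa
160 cccddddc97#####################78aaaa
161 cccdddca8#######################79aaa
162 ccddddc97#######################89aaa
163 cdddddc97#######################889a
[... 1023 characters left out ...]
#68bccccccccccccdccb8##8bddd
189 a9aabaa86#67accccccccccccccca8##8bddd
190 aaaabaa86##69bcccccccccccccb98##8bddd
191 aaaaba976##679bcccccccccccb98###8bddd
192 aaaaaa976###679bbccccccccb98####8bddd
193 aaaaaa986####679abbccccba98#####8bddd
194 bbaaaa986#####6689aaaaa988######8bddd
195 baaaaa986#######66777777########8bddd
196 baaaaa986##########766##########8bddd
197 aaaaaaa866######################8bddd
198 aaaaaaa976######################8bddd
199 aaaaaaa976#####################89cddd
200 aaaaaaa9866666666666666677#88879bdddd
201 aaaaaaaa987777777777777777889abccdddd
202 aaaaaaaa998888899998888889abccddddddd
203 aaaaaaaa99999999999999999abdddddddddd
204 aaaaaaa999999999999999999abdddddddddd
```

The bottle's cap is at (322,185) against a predicted (320.8,185.6), so it may be 1–2 mm off in x. I'll check it against the tray edges in one wrist frame from above.

```bash
python3 -m creep '[[[0.1,0.1,0],0,1],[[0.2,0.1,0],0,1],[[0.2,0.1,0],0,1],[[0.2,0.1,0],0,1],[[0.2,0.1,0],0,1],[[0.2,0.1,0],0,1],[[0.2,0.1,0],0,1],[[0.1,0.1,0],0,1],[[0,0,0],0,1],[[0,0,0],0,1],[[0,0,0],0,1]]'
cat > fin.py <<'E'
from h import *
i=optics.camera_info("wrist");I=optics.camera("wrist");cv2.imwrite("pics/fin.png",I)
g=cv2.GaussianBlur(I,(3,3),0).astype(np.float32)
th=np.radians(-9.3);X=np.array([np.cos(th),np.sin(th)]);Y=np.array([-X[1],X[0]]);C=np.array([.6595,.0038])
print("cam",(-i["camera_from_world"][:3,:3].T@i["camera_from_world"][:3,3]).round(3))
samp=lambda W,z:cv2.remap(g,*[a.astype(np.float32).reshape(-1,1) for a in project(i,np.c_[W,np.full(len(W),z)],True).T],1)[:,0]
for y in(-.05,-.045,-.04,-.035,.035,.04,.045,.05,.055):
    r=[]
    for s in(-1,1):
        t=np.arange(.045,.085,.0005);B=samp(C+y*Y+s*t[:,None]*X,.008).sum(1);d=np.abs(np.convolve(B,np.r_[np.ones(6),-np.ones(6)],"valid"));k=d.argmax();r.append((s*(t[k]+.00275)*1000,d[k]/6))
    print("y",round(y*1000),"edges",[(round(float(e),1),int(c)) for e,c in r],"mid",round(float(r[0][0]+r[1][0])/2,1))
h=cv2.cvtColor(I,cv2.COLOR_BGR2HSV);u,v=project(i,[(*C,.084)],True)[0]
m=cv2.inRange(h,(10,60,90),(35,255,255));w=np.zeros_like(m);cv2.circle(w,(int(u),int(v)),15,255,-1)
k,l,st,ce=cv2.connectedComponentsWithStats(m&w);j=1+st[1:,4].argmax();print("cap blob",st[j],ce[j].round(1),"pred",u.round(1),v.round(1))
b=cv2.inRange(h,(105,110,40),(132,255,255));w[:]=0;cv2.circle(w,(int(u),int(v)),45,255,-1);q=cv2.findNonZero(b&w);x0,y0,ww,hh=cv2.boundingRect(q);print("blue bbox",x0,y0,ww,hh)
p=onz(ray(i,*ce[j],True),.084)[:2]-C;print("cap in tray frame mm",round(p@X*1000,1),round(p@Y*1000,1))
# bottom edge of bounding boxes -> top face centre via nearest edge (v max) and u mid
e=onz(ray(i,x0+ww/2-.5,y0+hh-.5,True),.060)[:2]-C;print("near edge mid, tray frame",(e@X*1000).round(1),(e@Y*1000).round(1))
E
python3 fin.py; python3 plan.py
```

```text
time_s: 56.55
tcp_pos: [0.6603, 0.0017, 0.2178]
orientation: [0.547, 0.837, -0.001, 0.0]
wrist_force: [-0.0, 0.0, 0.8]
opening: 0.0856
grip_force: 0.0
cam [0.634 0.062 0.392]
y -50 edges [(-64.8, 80), (62.3, 94)] mid -1.2
y -45 edges [(-64.8, 82), (62.8, 91)] mid -1.0
y -40 edges [(-64.8, 81), (62.3, 95)] mid -1.2
y -35 edges [(-64.8, 81), (62.8, 89)] mid -1.0
y 35 edges [(-64.3, 90), (63.3, 106)] mid -0.5
y 40 edges [(-64.3, 92), (63.3, 106)] mid -0.5
y 45 edges [(-64.3, 90), (63.3, 103)] mid -0.5
y 50 edges [(-64.3, 92), (63.3, 102)] mid -0.5
y 55 edges [(-64.3, 90), (63.3, 105)] mid -0.5
cap blob [313 173  19  20 286] [322.1 182.2] pred 320.8 183.0
blue bbox 311 155 23 43
cap in tray frame mm 0.6 1.4
near edge mid, tray frame 12.7 -17.2
t 56.6 tcp [660.3   2.  217.9] yaw 113.67 zaxis [-0.    -0.001 -1.   ] F [ 0.5 -0.8  0.8] open 85.7 grip 0.0
```

The bottle is within about 2 mm of the tray's centre, close to my measurement accuracy, so a further nudge isn't worth the risk. Everything is in place and released, so I'm handing in.

```bash
python3 -c "
from bench import bot
print(bot.close_job())"
```

```text
the job is handed in; nothing more can be done
None
```

The job is handed in: candle on the dish, trinket box on the jewellery-box lid, owl on the trinket box and perfume at the tray's centre, all released and each measured within about 2 mm of its spot, with the red candle untouched; my first grasp at the trinket box closed on air just above it, and I re-set it once to centre it.

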